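# Lock the lid of a stoneware jar with the one pin that fits

### The job

Lock the lid of the brown jar. Turn the lid so that the hole through its knob lines up with the holes in the jar's two ears, take from the sloping rack the one wooden pin that fits (it must fill the holes without being too thick to enter, and be long enough to reach out through the far ear), and slide it from whichever side is free through ear, knob and ear until its head is up against the ear. Leave the other pins on the rack, leave the jar standing where it is with its lid on, and do not disturb the pots around it.

Things in the scene. Friction and masses are not known exactly. Their poses are not given: they have to be found in the camera images.
- jar: Brown stoneware jar, loose, 1.1 kg, 116 mm across, rim 95 mm high. Origin: centre of its underside, z up. An upright pierced ear stands on the shoulder at each end of its x axis: 14 mm thick along x (39 to 53 mm from the jar's axis), 34 mm wide, 141 mm high at the top. The jar is the same seen from either end.
- jar_hole (a point): Point midway between the two ears on the common axis of their round holes: 124 mm above the jar's origin. The holes are 17 mm in diameter and run along the jar's x axis.
- lid: Brown lid lying loose on the jar's rim, 0.14 kg: disc 68 mm across, top 5 to 9 mm above the rim, a spigot below it in the mouth (2 mm of play), free to turn about the vertical. Origin: on its axis at rim level, 95 mm above the jar's underside. It starts with its knob's hole 26 to 90 degrees out of line with the ears; half a turn makes no difference.
- lid_hole (a point): Centre of the hole through the lid's knob, 29 mm above the lid's origin. The knob is an upright pierced disc, 34 mm across, 14 mm thick along the lid's x axis, top 46 mm above the lid's origin; its 17 mm hole runs along the lid's x axis. It can be pinched across its thickness; in line, 32 mm is free between it and each ear.
- rack: Plywood rack, fixed, 194 mm wide (y). Origin: on the table under its middle. Its board slopes at 30 degrees, falling towards the rack's +x, upper edge 78 mm high, 45 mm to -x of the origin. Four grooves, 22 mm wide, 9 mm deep, 52 mm apart, run down it. In each lies a pin, its head hooked over the upper edge, so the heads stand free, with 26 mm between them.
- pin_a_head (a point): Wooden pin, 23 g: round shank 13 mm diameter, 116 mm long, tip tapered over the last 12 mm; at the other end a cylindrical head, 26 mm diameter, 30 mm long. This point: centre of the head, on the axis, 15 mm from the shoulder. Pins lie in the rack's grooves, heads up at the rack's -x side, axis 30 degrees from level; which groove holds which pin varies.
- pin_a_tip (a point): Centre of the tip end of pin_a's shank, 131 mm from the head's centre.
- pin_b_head (a point): Wooden pin as pin_a, but shank 19 mm diameter, 116 mm long, 35 g; same head. Centre of its head.
- pin_b_tip (a point): Centre of the tip end of pin_b's shank, 131 mm from the head's centre.
- pin_c_head (a point): Wooden pin as pin_a, but shank 8 mm diameter, 116 mm long, 16 g; same head. Centre of its head.
- pin_c_tip (a point): Centre of the tip end of pin_c's shank, 131 mm from the head's centre.
- pin_d_head (a point): Wooden pin as pin_a, but shank 13 mm diameter, only 76 mm long, 19 g; same head. Centre of its head.
- pin_d_tip (a point): Centre of the tip end of pin_d's shank, 91 mm from the head's centre.
- vase: Buff bottle vase, loose, 165 mm tall, 64 mm across, origin at the centre of its underside. It stands in line with the ears on one side of the jar, 145 to 165 mm from the jar's axis, in the way of a pin coming from that side. Leave it alone.
- bowl: Small buff bowl, loose, 68 mm across, 38 mm high, origin at the centre of its underside; it stands in line with the ears on the other side of the jar, low enough to work over. Leave it alone.
- cup: White cup, loose, 56 mm across, 62 mm high, beyond the jar and the rack; origin at the centre of its underside. Leave it alone.
Not all that is in view belongs to the job. What is shaped like the lid but green, pink or red is not meant.

How it is judged:
By the outcome, as a careful person would: the job done as asked, in the order asked, and still so for the second after the job is handed in, with the robot touching nothing.
It also fails if it takes over 58 s, if anything falls off the work surface, if the arm or the gripper's body presses on something with over 40 N, if the wrist force passes 120 N, or if a joint passes its speed limit or range.

### The arm

A 7-joint arm with a two-finger parallel gripper is mounted at the origin on the work surface. World frame = base frame: x ahead of the robot, y to its left, z up, the work surface at z = 0. Lengths are in m, angles in rad, forces in N, time in s.
With the tool pointing down it reaches from about 0.425 to 0.925 m from the base axis. Payload 6.8 kg.
Tool frame: the origin (TCP) lies midway between the tips of the shut fingers; the grasp point (between the pads) lies 19 mm behind it; z points along the fingers, y is the direction in which the jaws open and shut (so a half turn about z gives the same grasp; the last joint's range is limited). The gripper opens to 85 mm and grips with 20 to 120 N. Pads are 22 mm wide; open, the fingers measure 114 mm over their backs; the gripper's body (76 mm by 85 mm) begins 54 mm behind the grasp point. The pads swing forward as they close: fully open they stand 13 mm farther back than shut.
Start: joints at [1.211, 0.477, 0.022, 1.555, -0.011, 1.109, -0.083], TCP at [0.168, -0.654, 0.193] pointing down, gripper open.
Joint ranges: [-2.96, 2.96], [-0.34, 2.1], [-1.41, 1.46], [0.24, 2.44], [-1.37, 4.51], [0.17, 1.92], [-2.96, 2.96]. Speed limits (rad/s): [2.39, 2.39, 3.14, 3.14, 3.14, 3.14, 3.14].

### API

Orientations are given as a unit quaternion [w, x, y, z].
In Python, from station import readout, eyes, ticket gives the robot as it stands. The module is installed in compiled form; this text tells all that it offers.
- The arm moves only by the shell command python3 -m crank 'ROWS' [FORCE]. ROWS is JSON, a list of rows, each an object of numbers: "jaw": the opening in per cent of the stroke, from 0 (shut) to 100 (fully open); "x", "y", "z": the shift along the tool's x, y, z in mm; "ax", "ay", "az": the turn, a rotation vector about the tool's x, y, z in degrees. In form: [{"jaw": .., "x": .., "y": .., "z": .., "ax": .., "ay": .., "az": ..}, ...]. A call has 1 to 12 rows; each row shifts and turns the commanded pose from where the row before left it, along the tool's axes as they then stand; what a row does not reach is not made up. A row lasts 1/8 s, in which the tool goes at most 62.5 mm and 10.7 degrees, less where a joint would pass 70% of its speed; a pose out of reach is approached as far as the arm can. A call with a gripper value outside its range is refused whole. The fingers move at their own pace and stop on an object; FORCE is the grip in N (left out, the last holds). Time passes only in rows, so rows that do not move let the fingers close. It gives the time, the measured TCP pose, the force and the opening at its end, in the units of the state.
- readout.get_obs(): the state, without advancing time (a new reading comes with each control period).
- eyes.read_camera(name): name is "scene" or "side" or "wrist"; returns (picture, depth): 400x640x3 uint8, red, green, blue; 400x640 float32, m along the optical axis (not along the pixel's ray), 0 where there is no reading.
- eyes.calibration(name): a dict with "fx", "fy", "cx", "cy" (pixels), "R" (3x3) and "t" (3): a world point X has camera coordinates R X + t. Camera axes: x right, y down, z forward; pixel columns grow to the right and rows downward; lengths in m; the calibration is good to about 2 mm. The wrist camera is an equidistant fisheye: a pixel r from the principal point sees the ray r / f radians off the axis. A picture is of the moment at which its call begins: read the wrist's pose just before it. calibration takes no time and is no camera call; for the wrist camera it gives the pose at the moment of the call.
- ticket.hand_in(): hands the job in, once; it reports no verdict.
The state is a dict: "t": time; "q": joint angles; "joint_vel": joint speeds; "joint_torque": joint torques, N m; "eef_pos": TCP position; "tool_rot": TCP orientation; "contact_force": force on the tool from outside, world axes, zero at the start; "torque": the same for the moment, N m; "gripper_width": opening from 0.0 (shut) to 1.0 (fully open).
Only numpy, scipy, OpenCV 4.12 (cv2) and the standard library are available. Lean on these libraries where they do the work, as an engineer would, in place of code of your own. Each camera call takes 0.05 s, during which the arm holds its last target. There are 200 camera calls.

## Working session

There is one attempt and no reset: what is moved stays moved. The work goes in short steps, Python scripts to look and compute and a shell command to move; the robot and the scene stay as the last step left them, time stands still between calls to the robot, and variables do not carry over. Pictures are saved under pics/ and viewed, about 8 in all and at most 12, crops included, and the job is handed in when it is done.

```bash
mkdir -p pics
cat > h.py <<'E'
import numpy as np,cv2
from station import readout,eyes,ticket
from scipy.spatial.transform import Rotation as Ro
def Rq(q): return Ro.from_quat([q[1],q[2],q[3],q[0]])
def snap(n):
    c=eyes.calibration(n); p,d=eyes.read_camera(n); np.savez('last_'+n,p=p,d=d,**{k:np.array(v) for k,v in c.items()}); return p,d,c
def save(p,f): cv2.imwrite('pics/'+f,p[:,:,::-1])
def cloud(d,c):
    v,u=np.mgrid[:d.shape[0],:d.shape[1]]
    P=np.stack([(u-c['cx'])/c['fx']*d,(v-c['cy'])/c['fy']*d,d],-1)
    return (P-np.array(c['t']))@np.array(c['R'])
E
python3 - <<'E'
from h import *
for n in('scene','side'):
    p,d,c=snap(n); save(p,n+'0.png'); print(n,c['fx'],-np.array(c['R']).T@np.array(c['t']),np.array(c['R'])[2])
o=readout.get_obs();print(o)
E
```

```text
scene 420.45546554022343 [ 1.26819125 -0.39856451  1.03084223] [-0.54443529  0.34492293 -0.76460342]
side 435.6297254600943 [ 0.29343753 -0.65074372  0.81553111] [ 0.31080567  0.64363029 -0.69938536]
{'t': 0.1, 'q': array([ 1.2109075 ,  0.47772497,  0.02233352,  1.55635861, -0.01150244,
        1.10929202, -0.08307705]), 'joint_vel': array([-0.0016682 , -0.00106579,  0.00064758, -0.00263248, -0.00142726,
       -0.00227254,  0.00084991]), 'joint_torque': array([ 4.26403261e-03, -5.97757673e+01,  1.61367383e+00, -2.81954759e+01,
        1.28026385e-02,  4.98461479e-03,  1.75301625e-05]), 'eef_pos': array([ 0.16800889, -0.65313765,  0.19221521]), 'tool_rot': array([-8.11796540e-04,  9.92082284e-01,  1.25586847e-01, -1.60331966e-04]), 'contact_force': array([-0.31841578,  0.04518925,  1.08252681]), 'torque': array([-0.01655273, -0.01431406, -0.00400259]), 'gripper_width': 1.0032341157976705}
```

View pics/scene0.png

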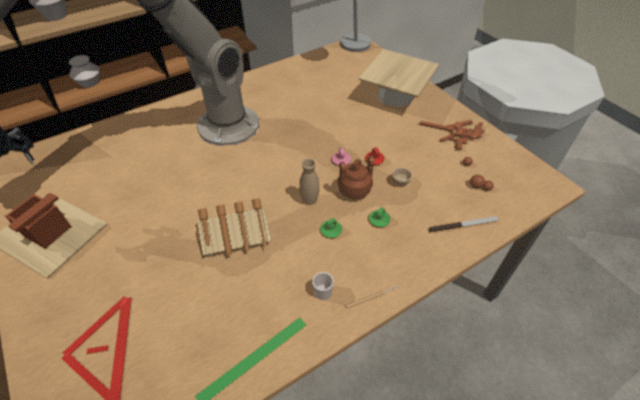

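View pics/side0.png

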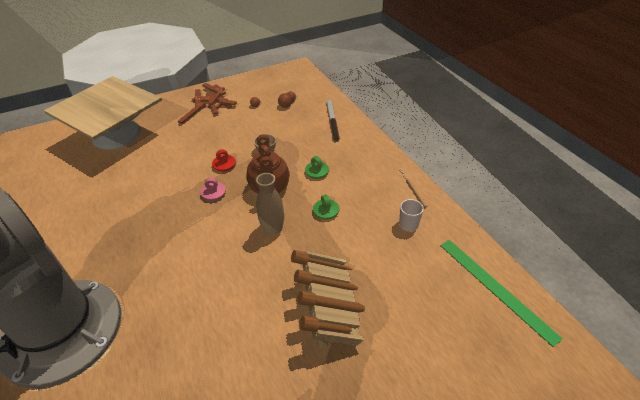

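Run:
```python
from h import *
L={}
for n in('scene','side'):
    z=np.load(f'last_{n}.npz'); L[n]=(z['p'],cloud(z['d'],z),z)
# scene points
def q(n,u,v,r=2):
    P=L[n][1][v-r:v+r+1,u-r:u+r+1].reshape(-1,3); return np.round(np.median(P,0),3)
for nm,n,u,v in[('vase','scene',310,185),('jar','scene',355,185),('bowl','scene',402,178),('cup','scene',323,285),('heads','scene',204,214),('h2','scene',222,210),('h3','scene',239,206),('h4','scene',257,203),('s h1','side',302,257),('s h2','side',303,278),('s h3','side',306,299),('s h4','side',311,324)]: print(nm,q(n,u,v))
a=L['scene'][0][140:270,180:430]; b=L['side'][0][120:350,190:420]
A=cv2.resize(a,(780,406),interpolation=cv2.INTER_CUBIC)
save(A,'c1.png'); save(cv2.resize(b,(600,600),interpolation=cv2.INTER_CUBIC),'c2.png')
# top-view of brown/high points
for n in L:
    p,P,z=L[n]; m=(P[...,2]>.03)&(P[...,2]<.25)&(np.abs(P[...,0]-.65)<.4)&(P[...,1]>-.5)&(P[...,1]<.5)&(z['d']>0)
    m=cv2.morphologyEx(m.astype(np.uint8),cv2.MORPH_OPEN,np.ones((3,3)))
    k,lab,st,ce=cv2.connectedComponentsWithStats(m)
    for i in range(1,k):
        if st[i,4]>40:
            Q=P[lab==i]; print(n,st[i],np.round(Q.min(0),3),np.round(Q.max(0),3))
```

```text
vase [0.518 0.05  0.097]
jar [0.578 0.177 0.077]
bowl [0.586 0.371 0.008]
cup [ 0.784 -0.076  0.006]
heads [ 0.451 -0.266  0.099]
h2 [ 0.468 -0.217  0.103]
h3 [ 0.481 -0.17   0.101]
h4 [ 0.496 -0.119  0.099]
s h1 [ 0.493 -0.129  0.097]
s h2 [ 0.472 -0.179  0.1  ]
s h3 [ 0.456 -0.228  0.105]
s h4 [ 0.444 -0.276  0.101]
scene [372 147   8   9  57] [0.445 0.343 0.03 ] [0.476 0.358 0.059]
scene [339 148   5   9  41] [0.383 0.238 0.03 ] [0.415 0.255 0.057]
scene [ 337  156   38   42 1162] [0.503 0.146 0.03 ] [0.6   0.256 0.146]
scene [299 158  20  42 676] [0.467 0.028 0.03 ] [0.526 0.088 0.17 ]
scene [ 198  198   72   57 2736] [ 0.43  -0.315  0.03 ] [ 0.591 -0.106  0.115]
scene [376 207   9  10  62] [0.673 0.181 0.03 ] [0.694 0.213 0.058]
scene [326 218  11   9  72] [0.627 0.032 0.032] [0.644 0.064 0.058]
scene [313 272  20  13 162] [ 0.771 -0.113  0.031] [ 0.82  -0.059  0.068]
scene [314 287  18   8 101] [ 0.795 -0.114  0.031] [ 0.827 -0.075  0.066]
side [ 247  134   43   95 2479] [0.462 0.027 0.03 ] [0.626 0.39  0.167]
side [216 150  12  10  75] [0.443 0.341 0.03 ] [0.476 0.358 0.055]
side [311 156  11  11  82] [0.673 0.18  0.031] [0.694 0.21  0.056]
side [205 177  13  10  92] [0.381 0.237 0.03 ] [0.416 0.259 0.057]
side [321 195  10  12  90] [0.629 0.029 0.031] [0.643 0.062 0.058]
side [400 199  24  25 427] [ 0.771 -0.117  0.03 ] [ 0.827 -0.06   0.066]
side [ 291  250   74   94 4677] [ 0.424 -0.319  0.03 ] [ 0.592 -0.105  0.114]
```

View pics/c2.png

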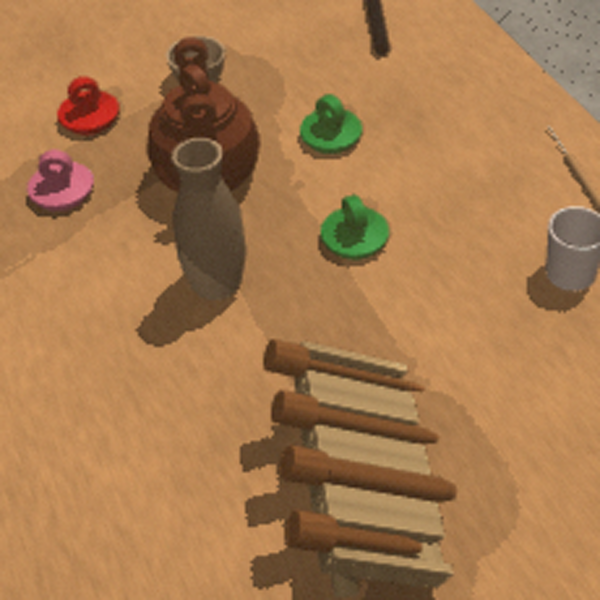

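View pics/c1.png

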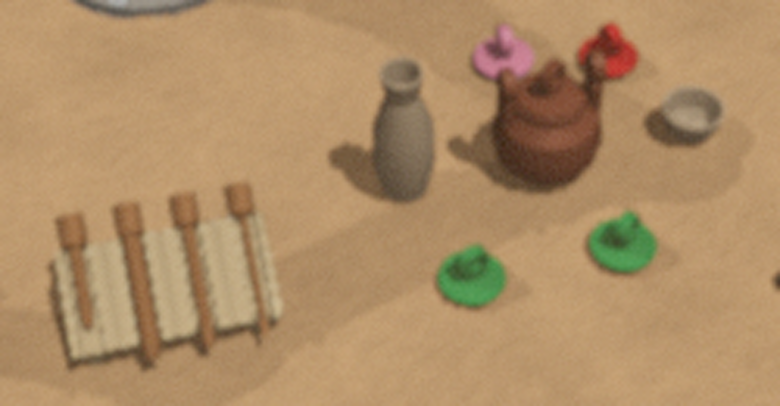

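Run:
```python
from h import *
for n in('scene','side'):
    z=np.load(f'last_{n}.npz'); P=cloud(z['d'],z)
    m=(P[...,2]>.12)&(P[...,2]<.15)&(P[...,1]>.1)&(P[...,1]<.32)&(P[...,0]>.45)&(P[...,0]<.68)&(z['d']>0)
    for x in sorted(P[m].tolist(),key=lambda a:a[1])[::3]: print(n,np.round(np.array(x)*1000).astype(int))
    # bowl
    m=(P[...,2]>.028)&(P[...,2]<.045)&(P[...,1]>.29)&(P[...,1]<.4)&(P[...,0]>.5)&(P[...,0]<.7)&(z['d']>0)
    print('bowl',P[m].min(0),P[m].max(0)) if m.any() else 0
    m=(P[...,2]>.155)&(P[...,2]<.17)&(P[...,1]>0)&(P[...,1]<.12)&(P[...,0]>.4)&(P[...,0]<.6)&(z['d']>0)
    print('vase top',P[m].min(0),P[m].max(0)) if m.any() else 0
```

```text
scene [538 149 121]
scene [535 151 122]
scene [533 151 141]
scene [538 152 131]
scene [543 153 123]
scene [524 154 136]
scene [518 155 123]
scene [539 155 135]
scene [543 156 134]
scene [521 156 136]
scene [515 157 132]
scene [542 157 124]
scene [546 158 131]
scene [539 158 134]
scene [543 160 132]
scene [541 161 134]
scene [539 162 136]
scene [517 163 138]
scene [526 164 141]
scene [527 166 141]
scene [541 187 133]
scene [544 189 126]
scene [541 191 131]
scene [551 191 126]
scene [545 192 130]
scene [543 193 136]
scene [551 195 141]
scene [550 196 136]
scene [537 197 141]
scene [547 198 128]
scene [539 199 146]
scene [548 200 144]
scene [548 204 138]
scene [546 205 145]
scene [532 208 140]
scene [540 210 141]
scene [544 211 135]
scene [541 213 140]
scene [543 215 137]
scene [541 218 125]
scene [566 238 122]
scene [563 239 132]
scene [556 240 134]
scene [557 242 143]
scene [558 243 138]
scene [548 243 131]
scene [568 243 130]
scene [568 243 134]
scene [545 244 140]
scene [560 245 139]
scene [542 245 120]
scene [559 245 142]
scene [547 246 141]
scene [561 248 138]
scene [554 249 140]

[... 1378 characters left out ...]
 [532 216 123]
side [563 235 134]
side [559 237 122]
side [558 237 135]
side [565 238 122]
side [567 239 131]
side [561 239 132]
side [549 240 139]
side [546 241 137]
side [558 241 142]
side [560 241 141]
side [555 242 139]
side [558 242 138]
side [545 243 123]
side [549 243 134]
side [541 243 136]
side [550 244 139]
side [543 244 125]
side [542 245 132]
side [541 246 125]
side [554 246 143]
side [546 246 139]
side [565 247 138]
side [545 248 126]
side [563 249 138]
side [541 251 132]
side [559 252 141]
side [542 253 133]
side [546 255 137]
bowl [0.56057237 0.32481814 0.02828949] [0.62606406 0.38973751 0.0402199 ]
vase top [0.47227027 0.03793884 0.15510569] [0.51424877 0.08151859 0.1670997 ]
```

```bash
cat >> h.py <<'E'
def pose():
    o=readout.get_obs(); return o,np.array(o['eef_pos']),Rq(o['tool_rot'])
def Rt(yaw,pitch=0): # tool down with tool x at yaw (deg); then turn about tool y by pitch
    y=np.radians(yaw); x=np.array([np.cos(y),np.sin(y),0]); z=np.array([0,0,-1.]); return Ro.from_matrix(np.stack([x,np.cross(z,x),z],1))*Ro.from_euler('y',pitch,degrees=True)
def plan(p0,R0,p1,R1,n):
    rv=(R0.inv()*R1).as_rotvec(); R=R0
    for k in range(n):
        print(np.round(R.inv().apply((p1-p0)/n)*1000,1),np.round(np.degrees(rv/n),2)); R=R*Ro.from_rotvec(rv/n)
E
python3 - <<'E'
from h import *
o,p,R=pose()
a=np.array([.52,-.3,.3]); plan(p,R,a,Rt(60),8); print(); plan(a,Rt(60),np.array([.542,.2015,.29]),Rt(125),10)
E
```

```text
[ 53.6 -31.8 -13.4] [-0.01 -0.   -5.7 ]
[ 56.5 -26.3 -13.4] [-0.01 -0.   -5.7 ]
[ 58.8 -20.6 -13.4] [-0.01 -0.   -5.7 ]
[ 60.6 -14.6 -13.5] [-0.01 -0.   -5.7 ]
[ 61.7  -8.6 -13.5] [-0.01 -0.   -5.7 ]
[ 62.3  -2.4 -13.5] [-0.01 -0.   -5.7 ]
[ 62.2   3.8 -13.5] [-0.01 -0.   -5.7 ]
[ 61.5  10.  -13.5] [-0.01 -0.   -5.7 ]

[ 44.5 -23.2   1. ] [ 0.   0.  -6.5]
[ 46.9 -18.    1. ] [ 0.   0.  -6.5]
[ 48.6 -12.6   1. ] [ 0.   0.  -6.5]
[49.7 -7.   1. ] [ 0.   0.  -6.5]
[50.2 -1.3  1. ] [ 0.   0.  -6.5]
[50.   4.4  1. ] [ 0.   0.  -6.5]
[49.2 10.   1. ] [ 0.   0.  -6.5]
[47.7 15.5  1. ] [ 0.   0.  -6.5]
[45.7 20.8  1. ] [ 0.   0.  -6.5]
[43.  25.9  1. ] [ 0.   0.  -6.5]
```

```bash
python3 -m crank '[{"z":-40},{"x":43,"y":-26,"z":-8,"az":-4.5},{"x":45,"y":-22,"z":-8,"az":-4.5},{"x":47,"y":-17,"z":-8,"az":-4.5},{"x":48,"y":-13,"z":-8,"az":-4.5},{"x":49,"y":-9,"z":-8,"az":-4.5},{"x":50,"y":-5,"z":-8,"az":-4.5},{"x":50,"y":-1,"z":-8,"az":-4.5},{"x":50,"y":3,"z":-8,"az":-4.5},{"x":50,"y":7,"z":-4,"az":-5},{"x":49,"y":10,"az":-5}]'
python3 - <<'E'
from h import *
o,p,R=pose(); print(p,R.as_matrix()[:,0])
plan(p,R,np.array([.542,.2015,.29]),Rt(125),11)
E
```

```text
[ 0.16800889 -0.65313765  0.19221521] [ 9.68455836e-01  2.49185232e-01 -1.14223071e-04]
[ 52.3 -66.8  -8.8] [-1.000e-02 -1.000e-02 -1.005e+01]
[ 63.1 -56.6  -8.8] [-1.000e-02 -1.000e-02 -1.005e+01]
[ 72.1 -44.7  -8.8] [-1.000e-02 -1.000e-02 -1.005e+01]
[ 78.8 -31.5  -8.8] [-1.000e-02 -1.000e-02 -1.005e+01]
[ 83.  -17.2  -8.8] [-1.000e-02 -1.000e-02 -1.005e+01]
[84.8 -2.5 -8.9] [-1.000e-02 -1.000e-02 -1.005e+01]
[83.9 12.3 -8.9] [-1.000e-02 -1.000e-02 -1.005e+01]
[80.5 26.8 -8.9] [-1.000e-02 -1.000e-02 -1.005e+01]
[74.5 40.4 -8.9] [-1.000e-02 -1.000e-02 -1.005e+01]
[66.3 52.8 -8.9] [-1.000e-02 -1.000e-02 -1.005e+01]
[56.1 63.6 -8.9] [-1.000e-02 -1.000e-02 -1.005e+01]schema error: expected keys jaw, x, y, z, ax, ay, az
```

```bash
python3 -m crank '[{"jaw":35,"x":0,"y":0,"z":-40,"ax":0,"ay":0,"az":0},{"jaw":35,"x":43,"y":-26,"z":-8,"ax":0,"ay":0,"az":-4.5},{"jaw":35,"x":45,"y":-22,"z":-8,"ax":0,"ay":0,"az":-4.5},{"jaw":35,"x":47,"y":-17,"z":-8,"ax":0,"ay":0,"az":-4.5},{"jaw":35,"x":48,"y":-13,"z":-8,"ax":0,"ay":0,"az":-4.5},{"jaw":35,"x":49,"y":-9,"z":-8,"ax":0,"ay":0,"az":-4.5},{"jaw":35,"x":50,"y":-5,"z":-8,"ax":0,"ay":0,"az":-4.5},{"jaw":35,"x":50,"y":-1,"z":-8,"ax":0,"ay":0,"az":-4.5},{"jaw":35,"x":50,"y":3,"z":-8,"ax":0,"ay":0,"az":-4.5},{"jaw":35,"x":50,"y":7,"z":-4,"ax":0,"ay":0,"az":-5},{"jaw":35,"x":49,"y":10,"z":0,"ax":0,"ay":0,"az":-5}]'
python3 - <<'E'
from h import *
o,p,R=pose(); print(p,R.as_matrix()[:,0])
plan(p,R,np.array([.542,.2015,.29]),Rt(125),11)
E
```

```text
t: 1.48
eef_pos: [0.533, -0.3087, 0.3012]
tool_rot: [0.0, 0.863, 0.504, -0.0]
contact_force: [0.6, -0.0, 0.4]
gripper_width: 0.35
[ 0.53302488 -0.30872831  0.30115982] [ 4.91199314e-01  8.71047193e-01 -1.47980075e-04]
[ 40.8 -22.1   1. ] [ 0.    0.   -5.86]
[ 42.8 -17.8   1. ] [ 0.    0.   -5.86]
[ 44.4 -13.3   1. ] [ 0.    0.   -5.86]
[45.6 -8.7  1. ] [ 0.    0.   -5.86]
[46.2 -4.   1. ] [ 0.    0.   -5.86]
[46.4  0.7  1. ] [ 0.    0.   -5.86]
[46.1  5.4  1. ] [ 0.    0.   -5.86]
[45.3 10.1  1. ] [ 0.    0.   -5.86]
[44.  14.7  1. ] [ 0.    0.   -5.86]
[42.3 19.1  1. ] [ 0.    0.   -5.86]
[40.1 23.3  1. ] [ 0.    0.   -5.86]
```

```bash
python3 -m crank '[{"jaw":35,"x":41,"y":-22,"z":1,"ax":0,"ay":0,"az":-6},{"jaw":35,"x":43,"y":-18,"z":1,"ax":0,"ay":0,"az":-6},{"jaw":35,"x":44.5,"y":-13,"z":1,"ax":0,"ay":0,"az":-6},{"jaw":35,"x":45.5,"y":-9,"z":1,"ax":0,"ay":0,"az":-6},{"jaw":35,"x":46,"y":-4,"z":1,"ax":0,"ay":0,"az":-6},{"jaw":35,"x":46.5,"y":1,"z":1,"ax":0,"ay":0,"az":-6},{"jaw":35,"x":46,"y":5.5,"z":1,"ax":0,"ay":0,"az":-6},{"jaw":35,"x":45,"y":10,"z":1,"ax":0,"ay":0,"az":-6},{"jaw":35,"x":44,"y":15,"z":1,"ax":0,"ay":0,"az":-6},{"jaw":35,"x":42,"y":19,"z":1,"ax":0,"ay":0,"az":-6},{"jaw":35,"x":40,"y":23,"z":1,"ax":0,"ay":0,"az":-5},{"jaw":35,"x":0,"y":0,"z":0,"ax":0,"ay":0,"az":0}]'
python3 - <<'E'
from h import *
o,p,R=pose(); print(p,R.as_matrix()[:,0])
P,d,c=snap('wrist'); save(P,'w1.png'); C=-np.array(c['R']).T@np.array(c['t']); print(c['fx'],c['cx'],c['cy'],R.inv().apply(C-p),R.inv().apply(np.array(c['R'])[2]),(d>0).mean())
# project expected ear tops & knob
for X in([.529,.157,.141],[.555,.246,.141],[.542,.2015,.141]):
    q=np.array(c['R'])@np.array(X)+np.array(c['t']); th=np.arctan2(np.hypot(q[0],q[1]),q[2]); f=c['fx']*th/np.hypot(q[0],q[1]); print(c['cx']+f*q[0],c['cy']+f*q[1])
E
```

```text
t: 2.98
eef_pos: [0.5349, 0.2044, 0.2898]
tool_rot: [-0.001, 0.455, 0.89, 0.001]
contact_force: [-0.1, -0.8, -0.6]
gripper_width: 0.35
[0.53491877 0.20435009 0.28982786] [-0.58581699  0.8104396   0.00247211]
309.70691628693146 319.3409578360889 201.86340144157768 [ 0.07245025 -0.00080134 -0.17998728] [-2.82863282e-01 -8.72858442e-04  9.59159842e-01] 0.9958828125
291.2435394528394 211.12251215439787
358.0501310581131 160.71285392493962
324.0198305888599 186.3176203586024
```

View pics/w1.png

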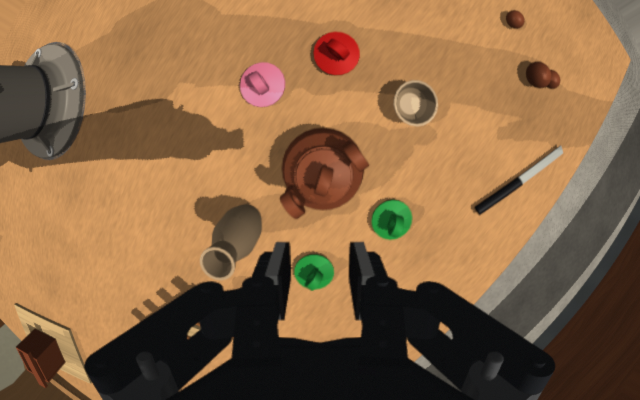

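```bash
cat >> h.py <<'E'
def wcloud(d,c):
    v,u=np.mgrid[:d.shape[0],:d.shape[1]]; a=(u-c['cx'])/c['fx'];b=(v-c['cy'])/c['fy'];r=np.hypot(a,b)+1e-9
    s=np.tan(r)/r; P=np.stack([a*s*d,b*s*d,d],-1); return (P-np.array(c['t']))@np.array(c['R'])
def jarfit(P,valid,r=.1):
    m=valid&(P[...,2]>.128)&(P[...,2]<.15)&(np.hypot(P[...,0]-.542,P[...,1]-.2015)<r)
    k,lab,st,ce=cv2.connectedComponentsWithStats(m.astype(np.uint8))
    for i in range(1,k):
        if st[i,4]>25:
            Q=P[lab==i][:,:2]; (cx,cy),(w,h),a=cv2.minAreaRect((Q*1000).astype(np.float32)); print(st[i],np.round([cx,cy,w,h,a],1),'z99',np.percentile(P[lab==i][:,2],95))
            b=cv2.boxPoints(((cx,cy),(w,h),a)); e=b[1]-b[0]; f=b[2]-b[1]; e=e if np.hypot(*e)>np.hypot(*f) else f; print('   long dir yaw',np.degrees(np.arctan2(e[1],e[0]))%180)
E
python3 - <<'E'
from h import *
z=np.load('last_wrist.npz'); P=wcloud(z['d'],z); jarfit(P,(z['d']>0))
print(P[60:62,330],P[140,200],P[172,300])
E
```

```text
[344 143  25  28 354] [553.  247.9  14.8  33.7  74.9] z99 0.1402116554550489
   long dir yaw 164.86557
[315 166  19  30 355] [539.6 204.4  14.5  33.   19. ] z99 0.1403100075762124
   long dir yaw 108.97059
[280 191  25  27 345] [526.8 160.4  14.7  33.5  74.2] z99 0.14062242168086425
   long dir yaw 164.20071
[[0.45764436 0.33588881 0.01532429]
 [0.45849359 0.33473687 0.01484871]] [ 0.3582451   0.12257373 -0.00088803] [0.51405226 0.1912082  0.09916491]
```

Run:
```python
from h import *
o,p,R=pose(); print(p)
plan(p,R,np.array([.5397,.2043,.160]),Rt(109),4)
```

```text
[0.53575064 0.20151365 0.28965277]
[-0.   1.2 32.4] [-0.01 -0.01  4.15]
[ 0.1  1.2 32.4] [-0.01 -0.01  4.15]
[ 0.2  1.2 32.4] [-0.01 -0.01  4.15]
[ 0.2  1.2 32.4] [-0.01 -0.01  4.15]
```

```bash
python3 -m crank '[{"jaw":35,"x":0,"y":1,"z":33,"ax":0,"ay":0,"az":4},{"jaw":35,"x":0,"y":1,"z":33,"ax":0,"ay":0,"az":4},{"jaw":35,"x":0,"y":1,"z":33,"ax":0,"ay":0,"az":4},{"jaw":35,"x":0,"y":2,"z":25,"ax":0,"ay":0,"az":4.5},{"jaw":35,"x":0,"y":0,"z":0,"ax":0,"ay":0,"az":0},{"jaw":35,"x":0,"y":0,"z":0,"ax":0,"ay":0,"az":0},{"jaw":35,"x":0,"y":0,"z":0,"ax":0,"ay":0,"az":0}]'
python3 - <<'E'
from h import *
o,p,R=pose(); d,c=snap('wrist')[1:]; P=wcloud(d,c); jarfit(P,d>0)
print(p); plan(p,R,np.array([.5397,.2043,.112]),Rt(109),1)
E
```

```text
t: 3.9
eef_pos: [0.5418, 0.2022, 0.1675]
tool_rot: [0.001, 0.581, 0.814, 0.001]
contact_force: [-0.3, -0.4, -0.0]
gripper_width: 0.351
[334 139  46  39 877] [552.8 248.4  14.5  33.3  73.3] z99 0.1403881238773301
   long dir yaw 163.28279
[310 187  20  42 809] [539.9 204.7  14.1  31.7  18.9] z99 0.1402762787616435
   long dir yaw 108.85641
[265 237  16  14  95] [513.4 165.   14.1   6.4  58.7] z99 0.13514751218716078
   long dir yaw 58.698143
[291 252  16  20 219] [538.1 159.8  11.4  17.7  17. ] z99 0.13948889179722634
   long dir yaw 106.96248
[0.5418016  0.20223709 0.16749854]
[ 2.6 -1.4 55.5] [ 0.13  0.01 -0.07]
```

```bash
python3 -m crank '[{"jaw":35,"x":2.7,"y":-1.3,"z":0,"ax":0,"ay":0,"az":0},{"jaw":35,"x":0,"y":0,"z":20,"ax":0,"ay":0,"az":0},{"jaw":35,"x":0,"y":0,"z":20,"ax":0,"ay":0,"az":0},{"jaw":35,"x":0,"y":0,"z":15,"ax":0,"ay":0,"az":0},{"jaw":35,"x":0,"y":0,"z":0,"ax":0,"ay":0,"az":0},{"jaw":35,"x":0,"y":0,"z":0,"ax":0,"ay":0,"az":0}]'
python3 - <<'E'
from h import *
o,p,R=pose(); 
print(p); plan(p,R,np.array([.5398,.2045,.112]),Rt(109),1)
E
```

```text
t: 4.7
eef_pos: [0.5391, 0.2046, 0.1113]
tool_rot: [0.0, 0.581, 0.814, 0.0]
contact_force: [0.3, -0.2, -0.0]
gripper_width: 0.351
[0.53908355 0.20461313 0.11125787]
[-0.3  0.6 -0.7] [ 0.02 -0.01 -0.07]
```

```bash
python3 -m crank '[{"jaw":5,"x":0,"y":0,"z":0,"ax":0,"ay":0,"az":0},{"jaw":5,"x":0,"y":0,"z":0,"ax":0,"ay":0,"az":0},{"jaw":5,"x":0,"y":0,"z":0,"ax":0,"ay":0,"az":0},{"jaw":5,"x":0,"y":0,"z":0,"ax":0,"ay":0,"az":0}]' 25
python3 -m crank '[{"jaw":5,"x":0,"y":0,"z":0,"ax":0,"ay":0,"az":-5},{"jaw":5,"x":0,"y":0,"z":0,"ax":0,"ay":0,"az":-5},{"jaw":5,"x":0,"y":0,"z":0,"ax":0,"ay":0,"az":-5},{"jaw":5,"x":0,"y":0,"z":0,"ax":0,"ay":0,"az":-5},{"jaw":5,"x":0,"y":0,"z":0,"ax":0,"ay":0,"az":-5},{"jaw":5,"x":0,"y":0,"z":0,"ax":0,"ay":0,"az":-5},{"jaw":5,"x":0,"y":0,"z":0,"ax":0,"ay":0,"az":-5},{"jaw":5,"x":0,"y":0,"z":0,"ax":0,"ay":0,"az":-5},{"jaw":5,"x":0,"y":0,"z":0,"ax":0,"ay":0,"az":-5},{"jaw":5,"x":0,"y":0,"z":0,"ax":0,"ay":0,"az":-5},{"jaw":5,"x":0,"y":0,"z":0,"ax":0,"ay":0,"az":-4.5},{"jaw":5,"x":0,"y":0,"z":0,"ax":0,"ay":0,"az":0}]'
python3 - <<'E'
from h import *
o,p,R=pose(); x=R.as_matrix()[:,0]
print(p,np.degrees(np.arctan2(x[1],x[0])))
d,c=snap('wrist')[1:]; P=wcloud(d,c); jarfit(P,d>0)
E
```

```text
t: 5.2
eef_pos: [0.5389, 0.2043, 0.1113]
tool_rot: [0.0, 0.581, 0.814, 0.0]
contact_force: [-0.2, -0.4, 1.0]
gripper_width: 0.05
t: 6.7
eef_pos: [0.5389, 0.2042, 0.111]
tool_rot: [-0.0, 0.145, 0.989, 0.0]
contact_force: [0.6, -0.7, 0.5]
gripper_width: 0.047
[0.53886265 0.20420741 0.11102617] 163.36943456040066
[ 226  218   30   52 1273] [525.5 160.7  14.4  30.2  73.5] z99 0.14020322518052977
   long dir yaw 163.53458
[ 386  218   30   51 1277] [552.5 248.1  14.5  32.3  73.3] z99 0.14020362637126224
   long dir yaw 163.31192
[314 222  35  46 689] [537.7 208.   15.6  23.2  19.3] z99 0.1413328371300854
   long dir yaw 109.264786
[292 245  10   6  32] [537.3 190.6   1.4   6.9  20.3] z99 0.13508871819603027
   long dir yaw 110.29706
```

Run:
```python
from h import *
z=np.load('last_wrist.npz'); save(cv2.resize(z['p'][100:400,140:500],(720,600)),'w2.png')
c=eyes.calibration('wrist'); o,p,R=pose()
q=np.array(c['R'])@p+np.array(c['t']); print(q); th=np.arctan2(np.hypot(q[0],q[1]),q[2]); f=c['fx']*th/np.hypot(q[0],q[1]); print(c['cx']+f*q[0],c['cy']+f*q[1])
```

```text
[0.00050423 0.0189922  0.19323308]
320.1465236121491 232.20587438389845
```

View pics/w2.png

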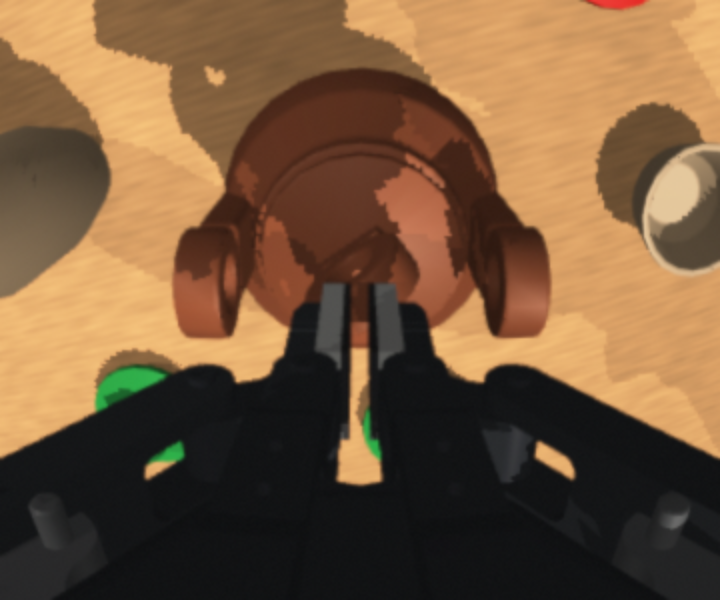

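Run:
```python
from h import *
z=np.load('last_wrist.npz'); P=wcloud(z['d'],z); o,p,R=pose()
for v in range(236,290,4): print(v,[np.round(R.inv().apply(P[v,u]-p)*1000).astype(int).tolist() for u in(306,330)], [np.round(P[v,u]*1000).astype(int).tolist() for u in (320,)])
print(o['eef_pos'],o['gripper_width'],o['contact_force'])
```

```text
236 [[0, -9, -6], [8, 5, -24]] [[532, 206, 135]]
240 [[-1, -9, -9], [6, 5, -26]] [[533, 206, 138]]
244 [[12, -7, -44], [12, 5, -44]] [[534, 206, 140]]
248 [[12, -7, -50], [12, 4, -49]] [[537, 205, 139]]
252 [[12, -7, -53], [12, 4, -53]] [[539, 204, 139]]
256 [[12, -6, -57], [12, 4, -58]] [[541, 203, 140]]
260 [[12, -6, -62], [12, 4, -61]] [[544, 203, 139]]
264 [[12, -6, -65], [12, 4, -65]] [[546, 202, 140]]
268 [[12, -6, -68], [12, 4, -69]] [[569, 195, 100]]
272 [[12, -6, -72], [12, 4, -72]] [[585, 190, 76]]
276 [[12, -6, -74], [12, 4, -75]] [[632, 177, -2]]
280 [[13, -5, -79], [10, 4, -75]] [[636, 175, -1]]
284 [[13, -5, -82], [7, 4, -74]] [[641, 174, -1]]
288 [[13, -5, -86], [8, 4, -78]] [[646, 172, -1]]
[0.53887617 0.20425211 0.11107702] 0.049676684909805376 [ 0.34823425 -0.85928866  0.31594201]
```

Run:
```python
from h import *
a=[]
for n,(u,v) in(('scene',(355,150)),('side',(268,150))):
    p,d,c=snap(n); P=cloud(d,c); a.append(cv2.resize(p[v-60:v+60,u-70:u+70],(400,343),interpolation=cv2.INTER_CUBIC))
    m=(d>0)&(P[...,2]>.105)&(P[...,2]<.25)&(np.hypot(P[...,0]-.54,P[...,1]-.204)<.06)&(p.max(2).astype(int)-p.min(2)<25)
    Q=P[m]; print(n,len(Q),np.round(Q[np.argsort(Q[:,2])][:12],3))
save(np.hstack(a),'g.png')
```

```text
scene 419 [[0.537 0.204 0.142]
 [0.546 0.205 0.152]
 [0.545 0.201 0.154]
 [0.545 0.205 0.156]
 [0.547 0.207 0.157]
 [0.545 0.194 0.157]
 [0.543 0.206 0.158]
 [0.547 0.196 0.158]
 [0.549 0.209 0.161]
 [0.545 0.193 0.161]
 [0.54  0.193 0.162]
 [0.549 0.198 0.162]]
side 217 [[0.541 0.196 0.149]
 [0.539 0.196 0.15 ]
 [0.536 0.196 0.151]
 [0.532 0.198 0.151]
 [0.546 0.194 0.152]
 [0.529 0.198 0.152]
 [0.533 0.195 0.153]
 [0.546 0.194 0.155]
 [0.527 0.197 0.157]
 [0.529 0.195 0.157]
 [0.54  0.189 0.158]
 [0.542 0.187 0.158]]
```

View pics/g.png

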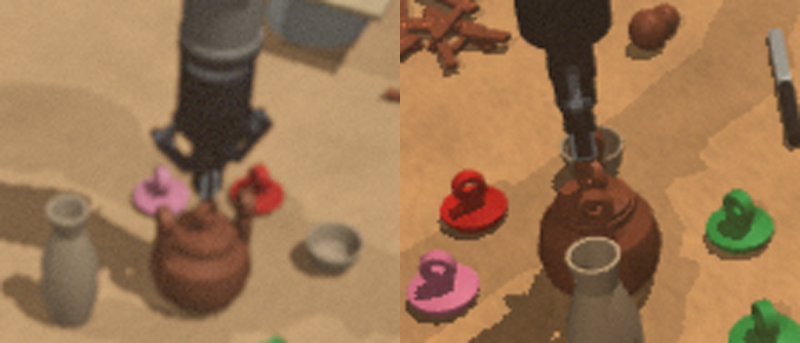

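```bash
python3 -m crank '[{"jaw":35,"x":0,"y":0,"z":-5,"ax":0,"ay":0,"az":9},{"jaw":35,"x":0,"y":0,"z":0,"ax":0,"ay":0,"az":9},{"jaw":35,"x":0,"y":0,"z":0,"ax":0,"ay":0,"az":9},{"jaw":35,"x":0,"y":0,"z":0,"ax":0,"ay":0,"az":9},{"jaw":35,"x":0,"y":0,"z":0,"ax":0,"ay":0,"az":9},{"jaw":35,"x":0,"y":0.8,"z":0,"ax":0,"ay":0,"az":9.5},{"jaw":35,"x":0,"y":0,"z":0,"ax":0,"ay":0,"az":0},{"jaw":35,"x":0,"y":0,"z":0,"ax":0,"ay":0,"az":0}]'
python3 - <<'E'
from h import *
o,p,R=pose(); x=R.as_matrix()[:,0]
print(p,np.degrees(np.arctan2(x[1],x[0])))
d,c=snap('wrist')[1:]; P=wcloud(d,c); jarfit(P,d>0)
for v in range(232,262,3): print(v,[np.round(R.inv().apply(P[v,u]-p)*1000).astype(int).tolist() for u in(284,290,350,356)])
E
```

```text
t: 7.85
eef_pos: [0.5395, 0.2048, 0.1161]
tool_rot: [0.0, 0.58, 0.815, -0.0]
contact_force: [-0.4, 1.3, -0.2]
gripper_width: 0.35
[0.53947636 0.20479377 0.11611867] 109.09668241256657
[ 341  152   57   52 1419] [552.8 248.2  14.5  32.5  72.7] z99 0.14036350195159197
   long dir yaw 162.68732
[ 310  213   24   52 1199] [539.5 205.6  13.6  30.6  18.8] z99 0.1403039582261688
   long dir yaw 108.79119
[285 292  21  22 294] [538.1 159.6  11.2  16.4   9. ] z99 0.13916632847545785
   long dir yaw 98.96064
232 [[-7, -25, 16], [-6, -21, 14], [-7, 20, 15], [-7, 24, 15]]
235 [[-9, -25, 15], [-9, -21, 15], [-8, 20, 14], [-9, 24, 16]]
238 [[-12, -26, 16], [-11, -21, 16], [-11, 20, 15], [-12, 24, 16]]
241 [[-14, -26, 16], [-14, -21, 15], [-14, 20, 16], [-14, 24, 16]]
244 [[11, -18, -45], [-16, -22, 16], [11, 14, -44], [12, 16, -46]]
247 [[11, -18, -48], [-18, -21, 15], [9, 14, -44], [11, 16, -48]]
250 [[11, -17, -52], [5, -16, -38], [7, 14, -43], [11, 16, -51]]
253 [[11, -17, -55], [3, -16, -39], [6, 14, -43], [11, 15, -55]]
256 [[11, -17, -58], [2, -16, -39], [4, 14, -44], [12, 15, -59]]
259 [[11, -16, -61], [0, -16, -39], [3, 14, -45], [11, 15, -61]]
```

```bash
python3 -m crank '[{"jaw":35,"x":0,"y":0.5,"z":15,"ax":0,"ay":0,"az":0},{"jaw":35,"x":0,"y":0,"z":15,"ax":0,"ay":0,"az":0},{"jaw":35,"x":0,"y":0,"z":14,"ax":0,"ay":0,"az":0},{"jaw":35,"x":0,"y":0,"z":0,"ax":0,"ay":0,"az":0},{"jaw":5,"x":0,"y":0,"z":0,"ax":0,"ay":0,"az":0},{"jaw":5,"x":0,"y":0,"z":0,"ax":0,"ay":0,"az":0},{"jaw":5,"x":0,"y":0,"z":0,"ax":0,"ay":0,"az":0},{"jaw":5,"x":0,"y":0,"z":0,"ax":0,"ay":0,"az":0}]' 25
```

```text
t: 8.9
eef_pos: [0.5401, 0.2048, 0.0723]
tool_rot: [0.0, 0.581, 0.814, 0.0]
contact_force: [0.6, 0.3, -1.7]
gripper_width: 0.159
```

```bash
python3 -m crank '[{"jaw":5,"x":0,"y":0,"z":0,"ax":0,"ay":0,"az":-5},{"jaw":5,"x":0,"y":0,"z":0,"ax":0,"ay":0,"az":-5},{"jaw":5,"x":0,"y":0,"z":0,"ax":0,"ay":0,"az":-5},{"jaw":5,"x":0,"y":0,"z":0,"ax":0,"ay":0,"az":-5},{"jaw":5,"x":0,"y":0,"z":0,"ax":0,"ay":0,"az":-5},{"jaw":5,"x":0,"y":0,"z":0,"ax":0,"ay":0,"az":-5},{"jaw":5,"x":0,"y":0,"z":0,"ax":0,"ay":0,"az":-5},{"jaw":5,"x":0,"y":0,"z":0,"ax":0,"ay":0,"az":-5},{"jaw":5,"x":0,"y":0,"z":0,"ax":0,"ay":0,"az":-5},{"jaw":5,"x":0,"y":0,"z":0,"ax":0,"ay":0,"az":-5},{"jaw":5,"x":0,"y":0,"z":0,"ax":0,"ay":0,"az":-4.5},{"jaw":5,"x":0,"y":0,"z":0,"ax":0,"ay":0,"az":0}]'
python3 -m crank '[{"jaw":5,"x":0,"y":0,"z":0,"ax":0,"ay":0,"az":0},{"jaw":33,"x":0,"y":0,"z":0,"ax":0,"ay":0,"az":0},{"jaw":33,"x":0,"y":0,"z":0,"ax":0,"ay":0,"az":0},{"jaw":33,"x":0,"y":0,"z":0,"ax":0,"ay":0,"az":0},{"jaw":33,"x":0,"y":0,"z":-30,"ax":0,"ay":0,"az":0},{"jaw":33,"x":0,"y":0,"z":-60,"ax":0,"ay":0,"az":0},{"jaw":33,"x":0,"y":0,"z":-60,"ax":0,"ay":0,"az":0},{"jaw":33,"x":0,"y":0,"z":-20,"ax":0,"ay":0,"az":0},{"jaw":33,"x":0,"y":0,"z":0,"ax":0,"ay":0,"az":0},{"jaw":33,"x":0,"y":0,"z":0,"ax":0,"ay":0,"az":0}]'
python3 - <<'E'
from h import *
o,p,R=pose(); x=R.as_matrix()[:,0]
print(p,np.degrees(np.arctan2(x[1],x[0])))
d,c=snap('wrist')[1:]; P=wcloud(d,c); jarfit(P,d>0)
# pin a plan: view over rack
plan(p,R,np.array([.47,-.18,.25]),Rt(161.3),9)
E
```

```text
t: 10.4
eef_pos: [0.5402, 0.2048, 0.0722]
tool_rot: [0.0, 0.145, 0.989, 0.0]
contact_force: [0.1, 0.4, -1.2]
gripper_width: 0.161
t: 11.65
eef_pos: [0.5392, 0.204, 0.2402]
tool_rot: [-0.001, 0.144, 0.99, -0.001]
contact_force: [0.7, 0.6, -0.3]
gripper_width: 0.325
[0.53918968 0.20397228 0.24019581] 163.41464641184677
[265 173  16  33 444] [526.  160.5  13.8  32.1  74.4] z99 0.1403145176456477
   long dir yaw 164.4327
[314 173  14  33 449] [538.9 204.4  12.6  31.2  73.5] z99 0.1402875364683651
   long dir yaw 163.45709
[360 175  16  31 454] [552.6 247.7  13.4  30.1  73.2] z99 0.14021567637675722
   long dir yaw 163.2269
[ -4.8 -43.1  -1. ] [-0.01 -0.01  0.23]
[ -5.  -43.1  -1. ] [-0.01 -0.01  0.23]
[ -5.2 -43.   -1. ] [-0.01 -0.01  0.23]
[ -5.3 -43.   -1. ] [-0.01 -0.01  0.23]
[ -5.5 -43.   -1. ] [-0.01 -0.01  0.23]
[ -5.7 -43.   -1.1] [-0.01 -0.01  0.23]
[ -5.9 -43.   -1.1] [-0.01 -0.01  0.23]
[ -6.  -42.9  -1.1] [-0.01 -0.01  0.23]
[ -6.2 -42.9  -1.1] [-0.01 -0.01  0.23]
```

```bash
python3 -m crank '[{"jaw":42,"x":-5,"y":-43,"z":-1,"ax":0,"ay":0,"az":0.2},{"jaw":42,"x":-5,"y":-43,"z":-1,"ax":0,"ay":0,"az":0.2},{"jaw":42,"x":-5,"y":-43,"z":-1,"ax":0,"ay":0,"az":0.2},{"jaw":42,"x":-5,"y":-43,"z":-1,"ax":0,"ay":0,"az":0.2},{"jaw":42,"x":-5,"y":-43,"z":-1,"ax":0,"ay":0,"az":0.2},{"jaw":42,"x":-6,"y":-43,"z":-1,"ax":0,"ay":0,"az":0.2},{"jaw":42,"x":-6,"y":-43,"z":-1,"ax":0,"ay":0,"az":0.2},{"jaw":42,"x":-6,"y":-43,"z":-1,"ax":0,"ay":0,"az":0.2},{"jaw":42,"x":-6,"y":-43,"z":-1,"ax":0,"ay":0,"az":0.2},{"jaw":42,"x":0,"y":0,"z":0,"ax":0,"ay":0,"az":0},{"jaw":42,"x":0,"y":0,"z":0,"ax":0,"ay":0,"az":0},{"jaw":42,"x":0,"y":0,"z":0,"ax":0,"ay":0,"az":0}]'
python3 - <<'E'
from h import *
o,p,R=pose(); x=R.as_matrix()[:,0]
print(p,np.degrees(np.arctan2(x[1],x[0])))
I,d,c=snap('wrist'); save(I,'w3.png'); P=wcloud(d,c)
m=(d>0)&(P[...,2]>.085)&(P[...,2]<.125)&(np.abs(P[...,0]-.47)<.06)&(np.abs(P[...,1]+.2)<.13)&(I[...,0].astype(int)-I[...,2]>35)
k,lab,st,ce=cv2.connectedComponentsWithStats(m.astype(np.uint8))
for i in range(1,k):
    if st[i,4]>40:
        Q=P[lab==i]; print(st[i],np.round(Q.min(0),3),np.round(Q.max(0),3),np.round(Q.mean(0),4))
E
```

```text
t: 13.2
eef_pos: [0.4713, -0.1777, 0.2507]
tool_rot: [-0.0, 0.158, 0.987, 0.0]
contact_force: [0.5, 0.2, -0.3]
gripper_width: 0.422
[ 0.47127041 -0.17765165  0.25067691] 161.76218232441428
[361 160  25  34 667] [ 0.47  -0.137  0.085] [ 0.508 -0.105  0.107] [ 0.4864 -0.1209  0.0969]
[224 162  25  36 654] [ 0.422 -0.286  0.085] [ 0.463 -0.252  0.11 ] [ 0.4397 -0.2657  0.0987]
[316 162  23  35 701] [ 0.454 -0.186  0.085] [ 0.495 -0.154  0.109] [ 0.4716 -0.1695  0.099 ]
[268 164  25  43 802] [ 0.439 -0.236  0.085] [ 0.49  -0.204  0.112] [ 0.4603 -0.2193  0.1   ]
```

View pics/w3.png

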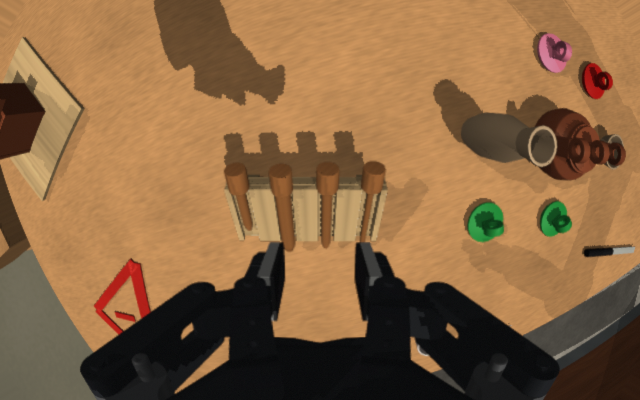

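Run:
```python
from h import *
z=np.load('last_wrist.npz'); I,d=z['p'],z['d']; P=wcloud(d,z)
br=(d>0)&(I[...,0].astype(int)-I[...,2]>45)&(I[...,0]<1.9*I[...,1].astype(int)+99)
f=np.radians(-17.9); u=np.array([np.cos(f)*.866,np.sin(f)*.866,-.5]); v=np.array([-np.sin(f),np.cos(f),0]); n=np.cross(u,v)
for nm,u0,u1 in(('d',222,255),('b',266,299),('a',314,342),('c',356,390)):
    S=P[158:255,u0:u1].reshape(-1,3)[br[158:255,u0:u1].ravel()]
    A=np.array([.4716,-.1695,.099]); Q=(S-A)@np.stack([u,v,n],1)*1000
    H=S[(S[:,2]>.085)]; 
    top=np.percentile(Q[:,2],98); h=Q[Q[:,2]>top-9]; h=h[(h[:,0]<40)]
    print(nm,'ntop',top,'head u',np.percentile(h[:,0],[2,98]).round(1),'v',np.percentile(h[:,1],[2,50,98]).round(1))
    ax=top-13
    for a in range(-20,130,10):
        s=Q[(Q[:,0]>a)&(Q[:,0]<a+10)&(Q[:,2]>ax-2)]
        if len(s)>5: print('   ',a,len(s),'v',np.percentile(s[:,1],[2,98]).round(1),'n',np.percentile(s[:,2],95).round(1))
```

```text
d ntop 5.736322446986792 head u [-10.2  38.4] v [-113.4 -101.3  -91.8]
    -20 49 v [-113.4  -93.7] n 4.2
    -10 246 v [-114.   -90.9] n 5.8
    0 140 v [-113.   -91.2] n 6.3
    10 129 v [-119.4  -91.3] n 6.1
    20 107 v [-121.8  -85.1] n -0.5
    30 132 v [-121.6  -86.8] n -0.2
    40 120 v [-121.5  -88.4] n -0.2
    50 99 v [-122.2  -90. ] n -0.2
    60 94 v [-121.9  -91.9] n -0.1
    70 79 v [-122.7  -97.3] n -0.2
    80 65 v [-123.2  -97.7] n -0.7
    90 44 v [-122.2 -100.5] n -2.3
    100 26 v [-122.5 -115. ] n -3.7
    110 24 v [-123.  -115.2] n -3.8
b ntop 9.149311421736206 head u [-97.2  37.8] v [-62.4 -50.2 -33. ]
    -20 17 v [-62.2 -42.3] n 6.9
    -10 302 v [-63.3 -39.3] n 9.0
    0 145 v [-63.1 -39.5] n 9.4
    10 143 v [-64.2 -39.2] n 9.7
    20 140 v [-70.8 -33.3] n 6.9
    30 176 v [-72.1 -33.8] n 6.0
    40 179 v [-73.3 -34.4] n 5.9
    50 163 v [-74.5 -35. ] n 6.0
    60 165 v [-76.1 -35.9] n 6.1
    70 149 v [-77.6 -36.1] n 5.9
    80 154 v [-78.8 -36.9] n 6.0
    90 127 v [-80.  -37.4] n 5.4
    100 137 v [-81.3 -38.1] n 6.0
    110 131 v [-83.  -38.6] n 6.1
  
[... 363 characters left out ...]
  70 101 v [-15.6  18.9] n 0.1
    80 105 v [-15.8  19.3] n 0.1
    90 98 v [-16.   19.9] n 0.2
    100 92 v [-16.2  20.2] n -0.2
    110 88 v [-16.4  20.7] n 0.3
    120 34 v [-6.8  4.9] n 0.5
c ntop 4.191437890304276 head u [-103.8   37.6] v [19.8 50.3 69.4]
    -10 293 v [39.9 63.7] n 4.1
    0 138 v [40.2 62.4] n 4.5
    10 134 v [40.  62.7] n 4.3
    20 111 v [34.1 70.7] n -0.2
    30 111 v [34.8 70.5] n -2.7
    40 104 v [35.9 70.5] n -3.0
    50 90 v [36.6 69.8] n -2.8
    60 80 v [37.3 69.5] n -2.8
    70 75 v [38.1 70.2] n -2.8
    80 65 v [39.  70.2] n -3.0
    90 59 v [40.  70.1] n -3.2
    100 60 v [47.9 70.8] n -3.0
    110 54 v [48.  69.3] n -2.9
    120 12 v [48.  64.7] n -4.2
```

```bash
cat >> h.py <<'E'
f=np.radians(-18.2); u=np.array([np.cos(f)*.866,np.sin(f)*.866,-.5]); v=np.array([-np.sin(f),np.cos(f),0]); n=np.cross(u,v)
Hc=np.array([.4716,-.1695,.099])+(5.5*u+.2*v-6.3*n)/1000
RG=Ro.from_matrix(np.stack([-u,v,-n],1))
def gtcp(back,du=-2,dy=-0.): # TCP for tips 15mm past axis
    return Hc+du/1000*u+dy/1000*v+(-n)*(.015+.042-back)
E
python3 - <<'E'
from h import *
o,p,R=pose(); print(Hc,n, gtcp(.07)); plan(p,R,gtcp(.07),RG,4)
E
```

```text
[ 0.47319477 -0.1698138   0.0907942 ] [ 0.47498603 -0.15616746  0.866     ] [ 0.47772424 -0.17130301  0.1030522 ]
[-1.   2.  36.9] [ 0.01  7.49 -0.01]
[-5.8  2.  36.5] [ 0.01  7.49 -0.01]
[-10.5   2.   35.4] [ 0.01  7.49 -0.01]
[-15.1   2.   33.7] [ 0.01  7.49 -0.01]
```

```bash
python3 -m crank '[{"jaw":42,"x":-1,"y":2,"z":37,"ax":0,"ay":7.5,"az":0},{"jaw":42,"x":-6,"y":2,"z":36.5,"ax":0,"ay":7.5,"az":0},{"jaw":42,"x":-10.5,"y":2,"z":35.5,"ax":0,"ay":7.5,"az":0},{"jaw":42,"x":-15,"y":2,"z":33.5,"ax":0,"ay":7.5,"az":0},{"jaw":42,"x":0,"y":0,"z":0,"ax":0,"ay":0,"az":0},{"jaw":42,"x":0,"y":0,"z":0,"ax":0,"ay":0,"az":0},{"jaw":42,"x":0,"y":0,"z":0,"ax":0,"ay":0,"az":0}]'
python3 - <<'E'
from h import *
o,p,R=pose(); I,d,c=snap('wrist'); save(I,'w4.png'); P=wcloud(d,c)
T=R.inv().apply((P-p).reshape(-1,3)).reshape(P.shape)*1000
plan(p,R,gtcp(0),RG,1); print('head in tool',R.inv().apply(Hc-p)*1000)
br=(d>0)&(I[...,0].astype(int)-I[...,2]>45)
m=br&(np.linalg.norm(P-Hc,axis=-1)<.024); Q=(P[m]-Hc)@np.stack([u,v,n],1)*1000
print(len(Q),np.percentile(Q,[2,50,98],axis=0).round(1))
h=Q[Q[:,2]>7]; print('head u',np.percentile(h[:,0],[1,99]),'v',np.percentile(h[:,1],[1,99]),'ntop',np.percentile(Q[:,2],98))
g=(d>0)&(np.abs(T[...,1])<45)&(T[...,2]<-20)&(T[...,2]>-60)&(np.abs(T[...,0])<30); G=T[g]
for s in(-1,1):
    q=G[G[:,1]*s>0]; print('finger',len(q),np.percentile(q,[1,50,99],axis=0).round(1))
E
```

```text
t: 14.12
eef_pos: [0.4788, -0.1729, 0.1064]
tool_rot: [-0.253, 0.154, 0.954, 0.04]
contact_force: [0.8, -0.2, 0.1]
gripper_width: 0.421
[ 0.1  1.2 73.7] [ 0.03  0.35 -0.14]
head in tool [-2.29044309  1.19484895 16.70944751]
1883 [[-14.8 -12.4  -6.8]
 [ -3.4  -0.5  10.3]
 [ 20.   12.2  13.2]]
head u [-14.85455941  14.65648853] v [-10.17028185  10.47756475] ntop 13.22289239033345
finger 656 [[-10.1 -31.7 -59.9]
 [  7.7 -20.6 -51.9]
 [ 12.  -18.  -39. ]]
finger 652 [[-10.   17.2 -59.9]
 [  7.6  19.5 -51.8]
 [ 12.   30.7 -38.8]]
```

View pics/w4.png

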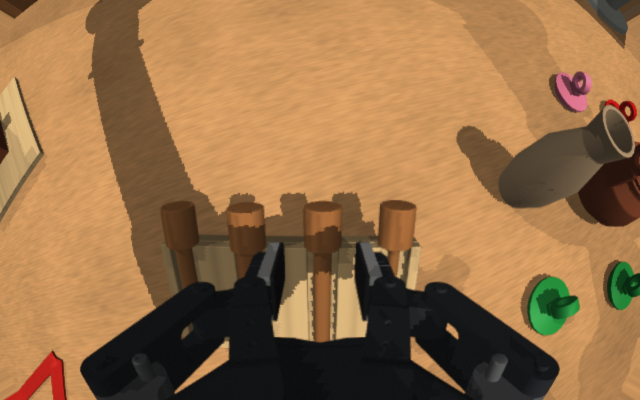

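```bash
python3 -m crank '[{"jaw":42,"x":0,"y":1.6,"z":20,"ax":0,"ay":0.3,"az":0},{"jaw":42,"x":0,"y":0,"z":20,"ax":0,"ay":0,"az":0},{"jaw":42,"x":0,"y":0,"z":20,"ax":0,"ay":0,"az":0},{"jaw":42,"x":0,"y":0,"z":11,"ax":0,"ay":0,"az":0},{"jaw":42,"x":0,"y":0,"z":0,"ax":0,"ay":0,"az":0},{"jaw":42,"x":0,"y":0,"z":0,"ax":0,"ay":0,"az":0}]'
python3 - <<'E'
from h import *
o,p,R=pose();plan(p,R,gtcp(0),RG,1);print('head in tool',R.inv().apply(Hc-p)*1000)
E
```

```text
t: 14.92
eef_pos: [0.4449, -0.1602, 0.0426]
tool_rot: [-0.257, 0.154, 0.953, 0.042]
contact_force: [0.4, -0.2, 0.0]
gripper_width: 0.419
[ 0.2 -0.3  0.3] [ 0.1  -0.22 -0.16]
head in tool [ -1.53797143  -0.22200675 -56.67327716]
```

```bash
python3 -m crank '[{"jaw":10,"x":0,"y":0,"z":0,"ax":0,"ay":0,"az":0},{"jaw":10,"x":0,"y":0,"z":0,"ax":0,"ay":0,"az":0},{"jaw":10,"x":0,"y":0,"z":0,"ax":0,"ay":0,"az":0},{"jaw":10,"x":0,"y":0,"z":0,"ax":0,"ay":0,"az":0},{"jaw":10,"x":0,"y":0,"z":-15,"ax":0,"ay":0,"az":0},{"jaw":10,"x":0,"y":0,"z":-25,"ax":0,"ay":0,"az":0},{"jaw":10,"x":0,"y":0,"z":-40,"ax":0,"ay":0,"az":0},{"jaw":10,"x":0,"y":0,"z":-50,"ax":0,"ay":0,"az":0},{"jaw":10,"x":0,"y":0,"z":-50,"ax":0,"ay":0,"az":0},{"jaw":10,"x":0,"y":0,"z":0,"ax":0,"ay":0,"az":0}]' 60
python3 - <<'E'
from h import *
o,p,R=pose(); I,d,c=snap('wrist'); save(I,'w5.png'); P=wcloud(d,c)
T=R.inv().apply((P-p).reshape(-1,3)).reshape(P.shape)*1000
br=(d>0)&(I[...,0].astype(int)-I[...,2]>30)&(np.abs(T[...,1])<30)&(T[...,2]<-25)&(T[...,2]>-90)
Q=T[br]; print(len(Q),np.percentile(Q,[1,50,99],axis=0).round(1))
for a in range(-140,30,10):
    s=Q[(Q[:,0]>a)&(Q[:,0]<a+10)]
    if len(s)>5: print(a,len(s),'y',np.percentile(s[:,1],[2,98]).round(1),'z',np.percentile(s[:,2],[2,50]).round(1))
# target at jar: tool x yaw 73.2
plan(p,R,np.array([.51,-.1,.24]),Rt(161.8),4)
E
```

```text
t: 16.18
eef_pos: [0.5337, -0.1888, 0.2008]
tool_rot: [-0.255, 0.154, 0.954, 0.042]
contact_force: [-0.5, -0.0, -1.3]
gripper_width: 0.284
4631 [[-33.2 -12.7 -78.1]
 [  2.5  -0.5 -65.6]
 [ 13.5  13.6 -46.2]]
-40 166 y [-6.7  5.4] z [-63.3 -61.5]
-30 331 y [-6.5  5.3] z [-63.4 -61.9]
-20 550 y [-12.5  11.9] z [-74.5 -67.6]
-10 1006 y [-12.4  11.3] z [-80.6 -67.6]
0 1135 y [-12.1  24.2] z [-69.9 -67.4]
10 1443 y [-12.   11.6] z [-69.1 -60.5]
[15.8 19.2 -2.2] [ 0.03 -7.48 -0.05]
[15.4 19.2 -4.2] [ 0.03 -7.48 -0.05]
[14.7 19.2 -6.2] [ 0.03 -7.48 -0.05]
[13.7 19.2 -8.1] [ 0.03 -7.48 -0.05]
```

```bash
cat >> h.py <<'E'
hd=np.array([-1.6,-.5,-56.5])/1000; JC=np.array([.5395,.2042,.124]); JY=73.1
def jt(s,dz=0,yaw=JY,hd=hd):
    a=np.array([np.cos(np.radians(JY)),np.sin(np.radians(JY)),0]); return JC+a*s/1000+np.array([0,0,dz/1000])-Rt(yaw).apply(hd)
E
python3 - <<'E'
from h import *
o,p,R=pose()
a=np.array([.6,.0,.2]); plan(p,R,a,Rt(161.8),4); print(); t=jt(225,130); print(t); plan(a,Rt(161.8),t,Rt(JY),11)
E
```

```text
[-1.  50.1 -0.9] [ 0.02 -7.53 -0.04]
[-1.2 50.1 -0.8] [ 0.02 -7.53 -0.04]
[-1.3 50.1 -0.7] [ 0.02 -7.53 -0.04]
[-1.4 50.1 -0.5] [ 0.02 -7.53 -0.04]

[0.60585152 0.42086861 0.1975    ]
[11.4 36.5  0.2] [0.   0.   8.06]
[16.5 34.5  0.2] [0.   0.   8.06]
[21.1 31.9  0.2] [0.   0.   8.06]
[25.4 28.6  0.2] [0.   0.   8.06]
[29.2 24.8  0.2] [0.   0.   8.06]
[32.4 20.4  0.2] [0.   0.   8.06]
[34.9 15.7  0.2] [0.   0.   8.06]
[36.8 10.6  0.2] [0.   0.   8.06]
[37.9  5.4  0.2] [0.   0.   8.06]
[38.3  0.   0.2] [0.   0.   8.06]
[37.9 -5.4  0.2] [0.   0.   8.06]
```

```bash
python3 -m crank '[{"jaw":10,"x":-1,"y":50,"z":-1,"ax":0,"ay":-7.5,"az":0},{"jaw":10,"x":-1,"y":50,"z":-1,"ax":0,"ay":-7.5,"az":0},{"jaw":10,"x":-1,"y":50,"z":-1,"ax":0,"ay":-7.5,"az":0},{"jaw":10,"x":-1,"y":50,"z":0,"ax":0,"ay":-7.5,"az":0}]'
python3 -m crank '[{"jaw":10,"x":11.5,"y":36.5,"z":0,"ax":0,"ay":0,"az":8},{"jaw":10,"x":16.5,"y":34.5,"z":0,"ax":0,"ay":0,"az":8},{"jaw":10,"x":21,"y":32,"z":0,"ax":0,"ay":0,"az":8},{"jaw":10,"x":25.5,"y":28.5,"z":0,"ax":0,"ay":0,"az":8},{"jaw":10,"x":29,"y":25,"z":0,"ax":0,"ay":0,"az":8},{"jaw":10,"x":32.5,"y":20.5,"z":0,"ax":0,"ay":0,"az":8},{"jaw":10,"x":35,"y":15.5,"z":0,"ax":0,"ay":0,"az":8},{"jaw":10,"x":37,"y":10.5,"z":0,"ax":0,"ay":0,"az":8},{"jaw":10,"x":38,"y":5.5,"z":0,"ax":0,"ay":0,"az":8},{"jaw":10,"x":38,"y":0,"z":0,"ax":0,"ay":0,"az":8},{"jaw":10,"x":38,"y":-5.5,"z":0,"ax":0,"ay":0,"az":8.5},{"jaw":10,"x":0,"y":0,"z":0,"ax":0,"ay":0,"az":0}]'
python3 - <<'E'
from h import *
o,p,R=pose(); x=R.as_matrix(); print(x,o['q'])
plan(p,R,jt(225,0),Rt(JY),2)
E
```

```text
t: 16.73
eef_pos: [0.5973, 0.0008, 0.1981]
tool_rot: [-0.001, 0.16, 0.987, 0.0]
contact_force: [0.6, 0.1, 0.6]
gripper_width: 0.284
t: 18.23
eef_pos: [0.5991, 0.4243, 0.1975]
tool_rot: [-0.003, 0.802, 0.598, -0.003]
contact_force: [-0.5, -0.9, 0.5]
gripper_width: 0.287
[[ 2.85478570e-01  9.58343658e-01 -8.91172024e-03]
 [ 9.58384629e-01 -2.85475234e-01  1.67120720e-03]
 [-9.42484595e-04 -9.01794954e-03 -9.99958893e-01]] [-0.39043044  0.62689011 -0.49947102  1.35165654  0.29332833  1.24227726
 -1.19458783]
[-0.6  4.3 65. ] [-0.26  0.03  0.16]
[-0.7  4.  65. ] [-0.26  0.03  0.16]
```

```bash
python3 -m crank '[{"jaw":10,"x":-1,"y":3,"z":45,"ax":-0.2,"ay":0,"az":0.1},{"jaw":10,"x":0,"y":3,"z":45,"ax":-0.2,"ay":0,"az":0.1},{"jaw":10,"x":0,"y":2,"z":40,"ax":-0.1,"ay":0,"az":0.1},{"jaw":10,"x":0,"y":0,"z":0,"ax":0,"ay":0,"az":0},{"jaw":10,"x":0,"y":0,"z":0,"ax":0,"ay":0,"az":0},{"jaw":10,"x":0,"y":0,"z":0,"ax":0,"ay":0,"az":0}]'
python3 - <<'E'
from h import *
o,p,R=pose(); print(p); plan(p,R,jt(225,0),Rt(JY),1)
a=np.array([np.cos(np.radians(JY)),np.sin(np.radians(JY)),0]); b=np.array([-a[1],a[0],0])
im=[]
for nm in('scene','side','wrist'):
    I,d,c=snap(nm); P=(wcloud if nm=='wrist' else cloud)(d,c)
    Q=np.stack([(P-JC)@a,(P-JC)@b,P[...,2]],-1)*1000
    br=(d>0)&(I[...,0].astype(int)-I[...,2]>25)&(np.abs(Q[...,1])<30)&(Q[...,2]>95)&(Q[...,0]>58)&(Q[...,0]<250)
    print(nm,br.sum())
    for s in range(60,250,15):
        q=Q[br&(Q[...,0]>=s)&(Q[...,0]<s+15)]
        if len(q)>4: print(s,len(q),'b',np.percentile(q[:,1],[3,97]).round(1),'z',np.percentile(q[:,2],[3,97]).round(1))
    if nm!='wrist': im.append(I)
save(np.hstack([cv2.resize(im[0][110:210,310:450],(400,286)),cv2.resize(im[1][90:190,220:360],(400,286))]),'ins1.png')
E
```

```text
t: 18.98
eef_pos: [0.6109, 0.4184, 0.0721]
tool_rot: [0.001, 0.805, 0.594, 0.003]
contact_force: [0.0, 0.3, 0.4]
gripper_width: 0.284
[0.6108826  0.41843178 0.07214264]
[ 0.8 -5.6  4.6] [ 0.31 -0.18 -0.28]
scene 346
90 22 b [-11.9  17.5] z [129.1 470.4]
105 25 b [-10.3  13.9] z [127.5 466.1]
120 26 b [-11.    9.1] z [128.8 455.6]
135 37 b [-21.7   3. ] z [128.9 449.5]
150 22 b [-26.5  -1.3] z [128.2 427. ]
165 18 b [-12.9  -3.3] z [128.  139.9]
180 86 b [-12.   15.3] z [129.9 389.2]
195 35 b [-15.1  16.2] z [123.5 208.4]
210 65 b [-26.9  23. ] z [116.7 179. ]
225 10 b [-29.8 -16.6] z [113.8 172. ]
side 241
90 15 b [-9.9 -1.9] z [128.1 136.1]
105 17 b [-11.7  -0.2] z [130.7 138.6]
120 14 b [-12.4  -1.2] z [131.2 137.6]
135 13 b [-10.8  -2.2] z [132.4 138. ]
150 13 b [-11.9  -0.1] z [131.6 136.8]
165 15 b [-12.6  -1.4] z [131.  136.1]
180 12 b [-11.3  -2.5] z [132.5 138.2]
195 44 b [-27.6   6.2] z [124.3 187.5]
210 66 b [-29.4  19.5] z [116.1 189.6]
225 27 b [-18.   29.5] z [134.8 171.6]
wrist 4735
180 184 b [-10.1   2. ] z [130.2 135.2]
195 442 b [-13.3   4.5] z [130.9 140.8]
210 1483 b [-16.1   7.3] z [133.3 145.1]
225 2604 b [-16.1   7.2] z [119.  150.1]
240 22 b [-25.4  17.2] z [193.5 197.6]
```

View pics/ins1.png

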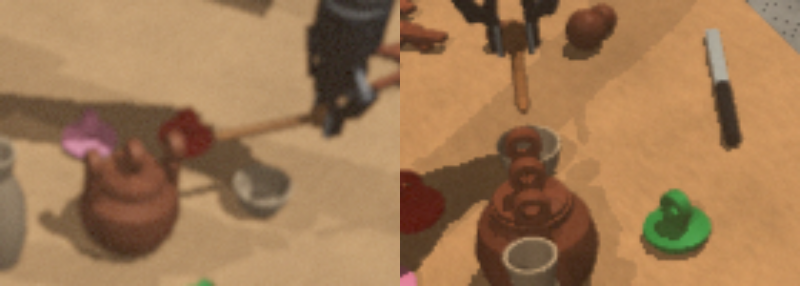

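```bash
python3 -m crank '[{"jaw":10,"x":0,"y":-4.5,"z":4.6,"ax":0.3,"ay":-0.2,"az":-0.3},{"jaw":10,"x":0,"y":0,"z":0,"ax":0,"ay":0,"az":0},{"jaw":10,"x":0,"y":0,"z":0,"ax":0,"ay":0,"az":0},{"jaw":10,"x":0,"y":0,"z":0,"ax":0,"ay":0,"az":0}]'
cat > chk.py <<'E'
from h import *
import sys
lo,hi=map(int,sys.argv[1:3])
o,p,R=pose(); print(p,o['contact_force']); print(R.inv().apply(jt(lo,0)-p)*1000)
a=np.array([np.cos(np.radians(JY)),np.sin(np.radians(JY)),0]); b=np.array([-a[1],a[0],0])
for nm in('scene','side','wrist'):
    I,d,c=snap(nm); P=(wcloud if nm=='wrist' else cloud)(d,c)
    Q=np.stack([(P-JC)@a,(P-JC)@b,P[...,2]],-1)*1000
    br=(d>0)&(I[...,0].astype(int)-I[...,2]>25)&(np.abs(Q[...,1])<30)&(Q[...,2]>105)&(Q[...,2]<146)
    for s0,s1,h in((-53,-39,1),(-8,8,1),(39,53,1),(lo-125,lo-80,0),(lo-80,lo-20,0),(lo-13,lo+13,0)):
        q=Q[br&(Q[...,0]>=s0)&(Q[...,0]<s1)]
        if len(q)>4:
            l,hh=np.percentile(q[:,1],[2,98]); print(nm,s0,len(q),'b',l.round(1),hh.round(1),'mid',((l+hh)/2).round(1),'z',np.percentile(q[:,2],[3,97]).round(1))
E
python3 chk.py 225 0
```

```text
t: 19.62
eef_pos: [0.6056, 0.4189, 0.065]
tool_rot: [0.0, 0.803, 0.596, -0.002]
contact_force: [0.2, 0.8, -0.3]
gripper_width: 0.283
[0.60556324 0.41890682 0.06499777] [ 0.23229626  0.7694856  -0.2884447 ]
[ 1.95252633 -0.2978151  -2.50834869]
scene -53 73 b -19.8 10.7 mid -4.5 z [107.8 142.8]
scene -8 88 b -20.0 12.3 mid -3.8 z [105.7 142.6]
scene 39 79 b -18.4 11.8 mid -3.3 z [106.2 143. ]
scene 100 59 b -7.9 4.2 mid -1.9 z [120.9 133.3]
scene 145 72 b -7.9 4.5 mid -1.7 z [121.1 132.5]
scene 212 41 b -26.1 19.6 mid -3.2 z [106.9 142.9]
side -53 127 b -18.1 12.8 mid -2.7 z [106.  142.1]
side -8 123 b -17.1 13.4 mid -1.8 z [109.7 141.9]
side 39 94 b -16.9 12.4 mid -2.3 z [114.  141.6]
side 100 45 b -8.1 4.0 mid -2.0 z [124.1 130.8]
side 145 56 b -8.2 4.1 mid -2.1 z [124.2 130.8]
side 212 72 b -27.4 23.5 mid -2.0 z [108.9 141.8]
wrist 145 498 b -5.7 6.2 mid 0.3 z [124.1 129. ]
wrist 212 3780 b -12.0 11.8 mid -0.1 z [113.1 134.9]
```

```bash
python3 -m crank '[{"jaw":10,"x":0,"y":0,"z":-1.6,"ax":0,"ay":0,"az":0},{"jaw":10,"x":-10,"y":0,"z":0,"ax":0,"ay":0,"az":0},{"jaw":10,"x":-10,"y":0,"z":0,"ax":0,"ay":0,"az":0},{"jaw":10,"x":-10,"y":0,"z":0,"ax":0,"ay":0,"az":0},{"jaw":10,"x":-8,"y":0,"z":0,"ax":0,"ay":0,"az":0},{"jaw":10,"x":0,"y":0,"z":0,"ax":0,"ay":0,"az":0},{"jaw":10,"x":0,"y":0,"z":0,"ax":0,"ay":0,"az":0}]'
python3 chk.py 185 0
```

```text
t: 20.65
eef_pos: [0.5945, 0.3829, 0.0669]
tool_rot: [0.0, 0.803, 0.596, -0.002]
contact_force: [0.3, -0.2, 0.5]
gripper_width: 0.283
[0.5945182  0.38287892 0.06686134] [ 0.33822636 -0.15911761  0.45378081]
[-0.35804954 -0.201105   -0.63729394]
scene -53 75 b -18.1 10.5 mid -3.8 z [106.1 142.9]
scene -8 85 b -20.6 12.7 mid -4.0 z [106.  141.9]
scene 39 74 b -18.4 12.1 mid -3.2 z [107.5 142.8]
scene 60 58 b -7.6 5.3 mid -1.2 z [122.  134.6]
scene 105 74 b -9.6 5.2 mid -2.2 z [123.1 134.8]
scene 172 44 b -26.8 18.1 mid -4.3 z [108.2 141.5]
side -53 120 b -18.2 12.9 mid -2.7 z [106.  140.5]
side -8 122 b -17.9 12.9 mid -2.5 z [105.9 141.7]
side 39 85 b -17.8 12.4 mid -2.7 z [114.7 141.8]
side 60 39 b -8.1 4.0 mid -2.0 z [126.3 134. ]
side 105 56 b -8.1 4.1 mid -2.0 z [125.8 132.4]
side 172 84 b -26.5 23.0 mid -1.8 z [112.2 142.3]
wrist 105 483 b -5.4 6.5 mid 0.5 z [125.7 130.4]
wrist 172 2721 b -11.6 12.1 mid 0.3 z [127.7 136.7]
```

```bash
python3 -m crank '[{"jaw":10,"x":-5,"y":0.5,"z":0.3,"ax":0,"ay":0,"az":0},{"jaw":10,"x":-7,"y":0,"z":0,"ax":0,"ay":0,"az":0},{"jaw":10,"x":-7,"y":0,"z":0,"ax":0,"ay":0,"az":0},{"jaw":10,"x":-7,"y":0,"z":0,"ax":0,"ay":0,"az":0},{"jaw":10,"x":0,"y":0,"z":0,"ax":0,"ay":0,"az":0}]'
python3 -m crank '[{"jaw":10,"x":-7,"y":0,"z":0,"ax":0,"ay":0,"az":0},{"jaw":10,"x":-7,"y":0,"z":0,"ax":0,"ay":0,"az":0},{"jaw":10,"x":0,"y":0,"z":0,"ax":0,"ay":0,"az":0}]'
python3 chk.py 146 0 | grep -v wrist
```

```text
t: 21.42
eef_pos: [0.5875, 0.3565, 0.0665]
tool_rot: [0.001, 0.803, 0.595, -0.002]
contact_force: [0.4, -0.0, -0.1]
gripper_width: 0.281
t: 21.8
eef_pos: [0.5834, 0.3432, 0.0665]
tool_rot: [0.001, 0.803, 0.595, -0.002]
contact_force: [0.1, 0.6, 0.1]
gripper_width: 0.281
[0.58339206 0.34315383 0.06648024] [0.14917319 0.56454382 0.06555018]
[ 1.88306335 -1.10459303 -1.02563974]
scene -53 79 b -18.2 11.2 mid -3.5 z [107.1 142.6]
scene -8 84 b -22.9 13.1 mid -4.9 z [105.5 142.6]
scene 39 66 b -17.8 10.8 mid -3.5 z [107.7 142.4]
scene 21 113 b -17.5 9.0 mid -4.2 z [106.6 142.2]
scene 66 76 b -9.9 2.7 mid -3.6 z [121.9 134. ]
scene 133 47 b -27.8 17.4 mid -5.2 z [109.  143.6]
side -53 131 b -17.0 12.7 mid -2.2 z [105.9 141. ]
side -8 125 b -17.8 13.1 mid -2.3 z [110.  141.3]
side 39 85 b -17.2 12.8 mid -2.2 z [114. 142.]
side 21 125 b -17.7 12.7 mid -2.5 z [115.  141.2]
side 66 61 b -8.9 3.6 mid -2.7 z [125.6 132.5]
side 133 73 b -27.4 22.5 mid -2.5 z [112.4 141.7]
```

```bash
python3 -m crank '[{"jaw":10,"x":-6,"y":-0.5,"z":-0.3,"ax":0,"ay":0,"az":0},{"jaw":10,"x":-7,"y":0,"z":0,"ax":0,"ay":0,"az":0},{"jaw":10,"x":-7,"y":0,"z":0,"ax":0,"ay":0,"az":0},{"jaw":10,"x":-7,"y":0,"z":0,"ax":0,"ay":0,"az":0},{"jaw":10,"x":0,"y":0,"z":0,"ax":0,"ay":0,"az":0}]'
python3 - <<'E'
from h import *
o,p,R=pose(); print(o['contact_force'],R.inv().apply(jt(68,0)-p)*1000)
E
```

```text
t: 22.58
eef_pos: [0.5751, 0.3174, 0.0669]
tool_rot: [0.001, 0.803, 0.595, -0.002]
contact_force: [-0.0, -0.2, -0.8]
gripper_width: 0.285
[-0.02269152 -0.2220021  -0.79008858] [-49.04096593  -0.67723118  -0.3600325 ]
```

```bash
python3 -m crank '[{"jaw":10,"x":-6,"y":-0.4,"z":-0.3,"ax":0,"ay":0,"az":0},{"jaw":10,"x":-7,"y":0,"z":0,"ax":0,"ay":0,"az":0},{"jaw":10,"x":-7,"y":0,"z":0,"ax":0,"ay":0,"az":0},{"jaw":10,"x":-7,"y":0,"z":0,"ax":0,"ay":0,"az":0},{"jaw":10,"x":-7,"y":0,"z":0,"ax":0,"ay":0,"az":0},{"jaw":10,"x":0,"y":0,"z":0,"ax":0,"ay":0,"az":0}]'
python3 - <<'E'
from h import *
o,p,R=pose(); print(o['contact_force'],R.inv().apply(jt(68,0)-p)*1000)
E
```

```text
t: 23.32
eef_pos: [0.5648, 0.2851, 0.0674]
tool_rot: [0.001, 0.803, 0.595, -0.002]
contact_force: [-0.1, -0.0, -0.8]
gripper_width: 0.284
[-0.10610647 -0.01510778 -0.76594413] [-15.19040162  -0.21932453  -0.0642951 ]
```

```bash
python3 -m crank '[{"jaw":10,"x":-5,"y":-0.2,"z":0,"ax":0,"ay":0,"az":0},{"jaw":10,"x":-5,"y":0,"z":0,"ax":0,"ay":0,"az":0},{"jaw":10,"x":-2,"y":0,"z":0,"ax":0,"ay":0,"az":0},{"jaw":10,"x":0,"y":0,"z":0,"ax":0,"ay":0,"az":0}]'
python3 -m crank '[{"jaw":10,"x":-1.5,"y":0,"z":0,"ax":0,"ay":0,"az":0},{"jaw":10,"x":-1,"y":0,"z":0,"ax":0,"ay":0,"az":0},{"jaw":10,"x":0,"y":0,"z":0,"ax":0,"ay":0,"az":0}]'
python3 - <<'E'
from h import *
o,p,R=pose(); print(o['contact_force'],R.inv().apply(jt(68,0)-p)*1000)
a=np.array([np.cos(np.radians(JY)),np.sin(np.radians(JY)),0]); b=np.array([-a[1],a[0],0])
I,d,c=snap('wrist'); P=wcloud(d,c); Q=np.stack([(P-JC)@a,(P-JC)@b,P[...,2]],-1)*1000
br=(d>0)&(I[...,0].astype(int)-I[...,2]>25)
for nm,m in(('ear/head s',br&(abs(Q[...,1])<12)&(Q[...,2]>127)&(Q[...,2]<146)),):
    h,e=np.histogram(Q[m][:,0],np.arange(30,95,2)); print([(int(x),int(y)) for x,y in zip(e,h) if y])
    for s in range(30,92,3):
        q=Q[m&(Q[...,0]>=s)&(Q[...,0]<s+3)]
        if len(q)>3: print(s,len(q),np.percentile(q[:,2],97).round(1))
E
```

```text
t: 23.82
eef_pos: [0.5611, 0.2744, 0.0674]
tool_rot: [0.0, 0.803, 0.596, -0.002]
contact_force: [-0.0, -0.4, -0.6]
gripper_width: 0.288
t: 24.2
eef_pos: [0.5604, 0.2722, 0.0674]
tool_rot: [0.0, 0.803, 0.596, -0.002]
contact_force: [-0.5, 0.1, -0.5]
gripper_width: 0.286
[-0.5476485   0.06755492 -0.51499972] [-1.51198766  0.29363067 -0.08946605]
[(42, 5), (44, 84), (46, 165), (48, 172), (50, 193), (52, 462), (54, 136), (56, 179), (58, 171), (60, 175), (62, 191), (64, 180), (66, 189), (68, 201), (70, 204), (72, 206), (74, 215), (76, 218), (78, 215), (80, 243), (82, 583), (84, 35)]
42 27 138.8
45 227 140.6
48 256 140.8
51 571 140.3
54 213 137.2
57 273 137.3
60 272 137.3
63 274 137.2
66 288 137.3
69 306 137.3
72 318 137.2
75 321 137.2
78 328 137.0
81 713 136.8
84 35 135.2
```

```bash
python3 -m crank '[{"jaw":10,"x":-1,"y":0.2,"z":0,"ax":0,"ay":0,"az":0},{"jaw":10,"x":-0.5,"y":0,"z":0,"ax":0,"ay":0,"az":0},{"jaw":10,"x":0,"y":0,"z":0,"ax":0,"ay":0,"az":0}]'
python3 -m crank '[{"jaw":10,"x":-0.5,"y":0,"z":0,"ax":0,"ay":0,"az":0},{"jaw":10,"x":0,"y":0,"z":0,"ax":0,"ay":0,"az":0}]'
```

```text
t: 24.62
eef_pos: [0.5603, 0.2716, 0.0677]
tool_rot: [-0.0, 0.803, 0.596, -0.001]
contact_force: [0.6, 3.3, -0.2]
gripper_width: 0.283
t: 24.88
eef_pos: [0.5603, 0.2712, 0.0679]
tool_rot: [0.0, 0.803, 0.596, -0.001]
contact_force: [1.0, 4.7, 1.4]
gripper_width: 0.281
```

```bash
python3 -m crank '[{"jaw":50,"x":0.4,"y":0,"z":0,"ax":0,"ay":0,"az":0},{"jaw":50,"x":0,"y":0,"z":0,"ax":0,"ay":0,"az":0},{"jaw":50,"x":0,"y":0,"z":0,"ax":0,"ay":0,"az":0},{"jaw":50,"x":0,"y":0,"z":-15,"ax":0,"ay":0,"az":0},{"jaw":50,"x":0,"y":0,"z":-30,"ax":0,"ay":0,"az":0},{"jaw":50,"x":10,"y":0,"z":-50,"ax":0,"ay":0,"az":0},{"jaw":50,"x":40,"y":0,"z":-40,"ax":0,"ay":0,"az":0},{"jaw":50,"x":50,"y":0,"z":-20,"ax":0,"ay":0,"az":0},{"jaw":50,"x":0,"y":0,"z":0,"ax":0,"ay":0,"az":0},{"jaw":50,"x":0,"y":0,"z":0,"ax":0,"ay":0,"az":0}]'
python3 - <<'E'
from h import *
a=np.array([np.cos(np.radians(JY)),np.sin(np.radians(JY)),0]); b=np.array([-a[1],a[0],0])
im=[]
for nm in('wrist','scene','side'):
    I,d,c=snap(nm); P=(wcloud if nm=='wrist' else cloud)(d,c); Q=np.stack([(P-JC)@a,(P-JC)@b,P[...,2]],-1)*1000
    im.append(I)
    br=(d>0)&(I[...,0].astype(int)-I[...,2]>25)&(abs(Q[...,1])<12)&(Q[...,2]>112)&(Q[...,2]<146)
    print(nm,'s range',np.percentile(Q[br][:,0],[.5,99.5]) )
    for s in range(-72,92,4):
        q=Q[br&(Q[...,0]>=s)&(Q[...,0]<s+4)]
        if len(q)>3: print((s,len(q),np.percentile(q[:,2],97).round(1)),end=' ')
    print()
    if nm=='wrist': jarfit(P,d>0,.06)
A=cv2.resize(im[0][100:340,180:480],(375,300)); B=cv2.resize(im[1][120:220,290:430],(420,300))
save(np.hstack([A,B]),'fin.png')
E
```

```text
t: 26.12
eef_pos: [0.5893, 0.3661, 0.2221]
tool_rot: [0.001, 0.803, 0.596, -0.002]
contact_force: [-0.4, -0.6, 0.2]
gripper_width: 0.497
wrist s range [ 0.60987873 84.53119182]
(-4, 4, np.float64(135.6)) (0, 61, np.float64(140.0)) (4, 236, np.float64(140.2)) (8, 43, np.float64(133.7)) (12, 30, np.float64(128.4)) (16, 37, np.float64(128.6)) (20, 29, np.float64(127.8)) (24, 35, np.float64(127.9)) (28, 17, np.float64(128.3)) (36, 6, np.float64(139.3)) (40, 63, np.float64(140.7)) (44, 66, np.float64(140.8)) (48, 80, np.float64(140.7)) (52, 147, np.float64(139.6)) (56, 69, np.float64(134.8)) (60, 83, np.float64(134.7)) (64, 68, np.float64(134.7)) (68, 72, np.float64(134.3)) (72, 80, np.float64(134.7)) (76, 76, np.float64(134.7)) (80, 201, np.float64(134.3)) (84, 81, np.float64(132.7)) 
[305 296  31  20 464] [553.3 248.5  31.8  26.   13. ] z99 0.14028071821838406
   long dir yaw 12.976603
[306 327  29  15 264] [541.1 208.7  17.5  32.1  71.9] z99 0.14004805292402112
   long dir yaw 161.91463
scene s range [-174.11768647   83.27472328]
(-60, 6, np.float64(130.8)) (-56, 10, np.float64(137.7))
[... 914 characters left out ...]
126.9)) (-60, 5, np.float64(127.1)) (-56, 34, np.float64(141.5)) (-52, 40, np.float64(141.1)) (-48, 16, np.float64(142.8)) (-44, 9, np.float64(142.6)) (-24, 4, np.float64(129.9)) (-20, 5, np.float64(130.2)) (-16, 4, np.float64(129.8)) (-12, 10, np.float64(139.6)) (-8, 43, np.float64(141.0)) (-4, 18, np.float64(141.8)) (0, 14, np.float64(141.5)) (4, 5, np.float64(140.7)) (24, 5, np.float64(129.7)) (28, 4, np.float64(131.0)) (32, 5, np.float64(141.5)) (36, 24, np.float64(141.8)) (40, 30, np.float64(140.1)) (44, 14, np.float64(140.9)) (48, 10, np.float64(140.5)) (52, 4, np.float64(140.1)) (64, 8, np.float64(136.4)) (68, 7, np.float64(135.4)) (72, 7, np.float64(136.2)) (76, 8, np.float64(134.8))
```

View pics/fin.png

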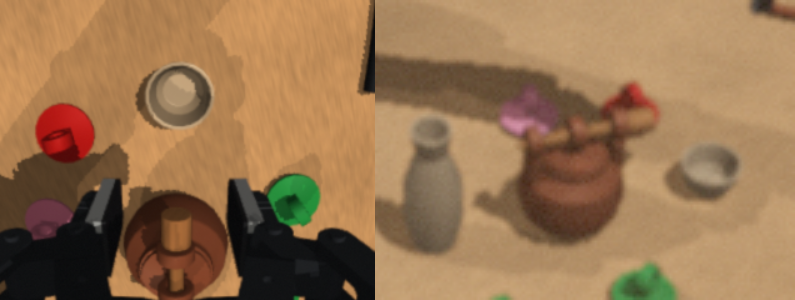

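Run:
```python
from h import *
a=np.array([np.cos(np.radians(JY)),np.sin(np.radians(JY)),0]); b=np.array([-a[1],a[0],0])
I,d,c=snap('wrist'); P=wcloud(d,c); Q=np.stack([(P-JC)@a,(P-JC)@b,P[...,2]],-1)*1000
m=(d>0)&(abs(Q[...,1])<5)
# rear face: z 115-130 -> s ; ear outer face: z 135.5-139, s
r=Q[m&(Q[...,2]>115)&(Q[...,2]<131)&(Q[...,0]>78)&(Q[...,0]<90)][:,0]; print('rear',len(r),np.percentile(r,[10,50,90]))
e=Q[m&(Q[...,2]>135.8)&(Q[...,2]<139)&(Q[...,0]>48)&(Q[...,0]<60)][:,0]; print('ear face',len(e),np.percentile(e,[10,50,90]))
e=Q[(d>0)&(abs(Q[...,1])>13.5)&(abs(Q[...,1])<16)&(Q[...,2]>118)&(Q[...,2]<130)&(Q[...,0]>48)&(Q[...,0]<60)][:,0]; print('ear face low',len(e),np.percentile(e,[10,50,90]))
```

```text
rear 76 [83.21704701 83.78142177 84.41677924]
ear face 21 [52.03333684 53.2866894  53.93339799]
ear face low 34 [49.67788413 52.45252506 53.53011486]
```

Run:
```python
from h import *
z=np.load('last_side.npz'); P=cloud(z['d'],z); d=z['d']
for nm,l,h,x0,x1,y0,y1 in(('vase top',.155,.17,.4,.6,0,.12),('bowl',.028,.045,.5,.7,.29,.4),('cup',.03,.07,.74,.86,-.15,-.03),('rack',.085,.12,.4,.55,-.32,-.09)):
    m=(d>0)&(P[...,2]>l)&(P[...,2]<h)&(P[...,0]>x0)&(P[...,0]<x1)&(P[...,1]>y0)&(P[...,1]<y1); print(nm,P[m].min(0).round(3),P[m].max(0).round(3)) if m.any() else print(nm,'none')
print(readout.get_obs()['contact_force']); ticket.hand_in()
```

```text
vase top [0.472 0.037 0.156] [0.514 0.081 0.169]
bowl [0.56  0.324 0.028] [0.627 0.387 0.041]
cup [ 0.771 -0.117  0.03 ] [ 0.827 -0.061  0.065]
rack [ 0.424 -0.291  0.085] [ 0.511 -0.107  0.113]
[-0.61960551  0.24225122 -0.2601319 ]
the job is handed in; nothing more can be done
```

The jar's lid is locked, and I handed the job in at about 26 s. I turned the lid about 54.5° to line its knob with the ears. I then took pin_a (13 mm, long) from the third groove and slid it in from the bowl side, through ear, knob and ear, until its head met the ear.

- **First grasp missed:** the first attempt to pinch the knob closed on air. All three cameras showed the fingertips about 40 mm behind the reported TCP along the tool axis. I allowed for that offset afterwards and the second grasp held. The missed attempt moved nothing.
- **Lid:** before insertion the knob pointed at 73.5° and the line through the ears at about 73.1°.
- **Pin seating:** nothing resisted until the head met the ear, at about 5 N. After release the shank showed in both gaps and the tip came out about 10 mm beyond the far ear.
- **Remaining doubt on seating:** the last measurement put the head's shoulder at 53.8 mm and the ear face at about 53.3 mm. That leaves a possible gap of about 0.5 mm, which is within the measuring noise, so I did not nudge it.
- **Surroundings:** the vase, bowl and cup measured the same as at the start, to within 3 mm. The rack measurement showed nothing out of place, but I did not check the other three pins one by one at the end. The gripper was clear of everything.

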